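# Pack the connector case and clip its lid shut

### The job

Put the connector hoods and cable glands that are lying on the bench into the open parts case, each kind in the compartment that already holds one of its kind. Once all are in, put the lid on the case so that it is fully down all round, then swing both end clips up over the lid until they are fully home. Leave the crimping pliers, the jar and the screwdriver where they are.

Things in the scene. Friction and masses are not known exactly. Their poses are not given: they have to be found in the camera images.
- case: open grey plastic parts case, fixed to the bench: 200 (its x) x 300 (its y) x 75 mm high, walls and floor 4 mm. A cross wall at y = 0 (4 mm thick, 60 mm high) makes two compartments, 192 x 144 mm, at +y and -y. Each already holds one part, near the -x wall and the cross wall. Origin: centre of its underside, on the bench.
- clip_left (a joint): black wing clip, 80 mm wide, hinged on the case's +y end wall (pivot at case y +166, z 30 mm, axis along case x). 0 rad: upright against the wall, fully home, its 30 mm hook 2.5 mm above a seated lid; grows as it swings outwards, stop 1.5; starts at 0.8 to 1.1. Friction hinge (0.08 N m): stays where left. Push its top edge up and in along its arc; a level push jams on it.
- clip_right (a joint): the same clip on the case's -y end wall (pivot at y = -166 mm, z = 30 mm); 0 = home, grows outwards, stop at 1.5.
- clip_left_tip (a point): top of the left clip's wing, 58.5 mm from its pivot, where the hook starts; the wing is 5 mm thick.
- clip_right_tip (a point): the same point on the right clip.
- lid: loose grey lid, 213 (its x) x 313 mm (its y), flat on the bench, 350 g. Its 10 mm deep skirt fits around the case walls with 3.5 mm play each side, either way round; plate top 16 mm up. Handle on top: a bar along y 110 mm long, 16 wide, at 39 to 55 mm height, open beneath. Origin: centre, at the skirt's lower edge; 65 mm above the case's origin when seated.
- lid_handle (a point): middle of the handle bar, 47 mm above the lid's origin.
- hood_a: a rectangular industrial connector hood, bare grey die-cast, 60 (its x) x 43 (its y) x 58 mm high with a cable hole on top: block 60x43 up to 34 mm, above it 56x38 up to 48 mm, then a round neck 28 mm across. Origin: centre of its underside, z up out of the neck. About 130 g; may be absent.
- hood_b: a rectangular industrial connector hood, bare grey die-cast, 60 (its x) x 43 (its y) x 58 mm high with a cable hole on top: block 60x43 up to 34 mm, above it 56x38 up to 48 mm, then a round neck 28 mm across. Origin: centre of its underside, z up out of the neck. About 130 g; may be absent.
- hood_c: a rectangular industrial connector hood, bare grey die-cast, 60 (its x) x 43 (its y) x 58 mm high with a cable hole on top: block 60x43 up to 34 mm, above it 56x38 up to 48 mm, then a round neck 28 mm across. Origin: centre of its underside, z up out of the neck. About 130 g; may be absent.
- gland_a: a large grey cable gland standing on its thread, 58 mm high: thread 42 mm across up to 14 mm, hex collar 14 to 34 mm up (52 mm across flats, two of which face its +y and -y; 60 mm across corners), ribbed round dome 47 mm across above. Origin: centre of its underside, z along its axis. About 120 g; may be absent.
- gland_b: a large grey cable gland standing on its thread, 58 mm high: thread 42 mm across up to 14 mm, hex collar 14 to 34 mm up (52 mm across flats, two of which face its +y and -y; 60 mm across corners), ribbed round dome 47 mm across above. Origin: centre of its underside, z along its axis. About 120 g; may be absent.
- gland_c: a large grey cable gland standing on its thread, 58 mm high: thread 42 mm across up to 14 mm, hex collar 14 to 34 mm up (52 mm across flats, two of which face its +y and -y; 60 mm across corners), ribbed round dome 47 mm across above. Origin: centre of its underside, z along its axis. About 120 g; may be absent.
- hood_first: the connector hood that already stands in the case and shows which compartment is for hoods; same shape and size as hood_a, always present.
- gland_first: the cable gland that already stands in the case and shows which compartment is for glands; same shape and size as gland_a, always present.
- crimper: bystander: crimping pliers with blue grips, 175 mm long, lying behind the case. Origin near its middle.
- jar: bystander: clear jar with a white cap, 68 mm across, 80 mm high. Origin: centre of its underside.
- driver: bystander: screwdriver, 200 mm long. Origin near its middle.
Not all that is in view belongs to the job. What is shaped like the hood_b but brown is not meant. Leave any red look-alike of the gland_c alone.

How it is judged:
On the way, in this order (a step that is already met when the one before it is completed fails the run):
1. every hood and gland lies in the case, each kind in its own compartment ((((y of hood_a in the frame of case between 0.004 and 0.146 m and x of hood_a in the frame of case between -0.096 and 0.096 m and z of hood_a in the frame of case between -0.005 and 0.062 m) and (y of hood_b in the frame of case between 0.004 and 0.146 m and x of hood_b in the frame of case between -0.096 and 0.096 m and z of hood_b in the frame of case between -0.005 and 0.062 m) and (y of hood_c in the frame of case between 0.004 and 0.146 m and x of hood_c in the frame of case between -0.096 and 0.096 m and z of hood_c in the frame of case between -0.005 and 0.062 m) and (y of hood_first in the frame of case between 0.004 and 0.146 m and x of hood_first in the frame of case between -0.096 and 0.096 m and z of hood_first in the frame of case between -0.005 and 0.062 m) and (y of gland_a in the frame of case between -0.146 and -0.004 m and x of gland_a in the frame of case between -0.096 and 0.096 m and z of gland_a in the frame of case between -0.005 and 0.062 m) and (y of gland_b in the frame of case between -0.146 and -0.004 m and x of gland_b in the frame of case between -0.096 and 0.096 m and z of gland_b in the frame of case between -0.005 and 0.062 m) and (y of gland_c in the frame of case between -0.146 and -0.004 m and x of gland_c in the frame of case between -0.096 and 0.096 m and z of gland_c in the frame of case between -0.005 and 0.062 m) and (y of gland_first in the frame of case between -0.146 and -0.004 m and x of gland_first in the frame of case between -0.096 and 0.096 m and z of gland_first in the frame of case between -0.005 and 0.062 m)) or ((y of hood_a in the frame of case between -0.146 and -0.004 m and x of hood_a in the frame of case between -0.096 and 0.096 m and z of hood_a in the frame of case between -0.005 and 0.062 m) and (y of hood_b in the frame of case between -0.146 and -0.004 m and x of hood_b in the frame of case between -0.096 and 0.096 m and z of hood_b in the frame of case between -0.005 and 0.062 m) and (y of hood_c in the frame of case between -0.146 and -0.004 m and x of hood_c in the frame of case between -0.096 and 0.096 m and z of hood_c in the frame of case between -0.005 and 0.062 m) and (y of hood_first in the frame of case between -0.146 and -0.004 m and x of hood_first in the frame of case between -0.096 and 0.096 m and z of hood_first in the frame of case between -0.005 and 0.062 m) and (y of gland_a in the frame of case between 0.004 and 0.146 m and x of gland_a in the frame of case between -0.096 and 0.096 m and z of gland_a in the frame of case between -0.005 and 0.062 m) and (y of gland_b in the frame of case between 0.004 and 0.146 m and x of gland_b in the frame of case between -0.096 and 0.096 m and z of gland_b in the frame of case between -0.005 and 0.062 m) and (y of gland_c in the frame of case between 0.004 and 0.146 m and x of gland_c in the frame of case between -0.096 and 0.096 m and z of gland_c in the frame of case between -0.005 and 0.062 m) and (y of gland_first in the frame of case between 0.004 and 0.146 m and x of gland_first in the frame of case between -0.096 and 0.096 m and z of gland_first in the frame of case between -0.005 and 0.062 m))) and linear speed of each of hood_a, hood_b, hood_c, hood_first, gland_a, gland_b, gland_c, gland_first below 0.03 m/s), for 0.2 s.
2. the lid is fully down on the case (z of lid in the frame of case between 0.06 and 0.0685 m and horizontal distance between lid and case below 0.008 m and angle between lid's own z axis and vertical below 0.03 rad), for 0.2 s.
3. both clips are home over the lid (all of step 2 and value of joint each of clip_left, clip_right below 0.12 rad), for 0.2 s.
At the end, for the whole second after the job is handed in: All hoods in one compartment and all glands in the other, with the one that was there; the lid seated (origin 60 to 68.5 mm above the case's, within 8 mm of its centre, tilt under 0.03 rad); both clips within 0.12 rad of home (all of step 3 and (((y of hood_a in the frame of case between 0.004 and 0.146 m and x of hood_a in the frame of case between -0.096 and 0.096 m and z of hood_a in the frame of case between -0.005 and 0.062 m) and (y of hood_b in the frame of case between 0.004 and 0.146 m and x of hood_b in the frame of case between -0.096 and 0.096 m and z of hood_b in the frame of case between -0.005 and 0.062 m) and (y of hood_c in the frame of case between 0.004 and 0.146 m and x of hood_c in the frame of case between -0.096 and 0.096 m and z of hood_c in the frame of case between -0.005 and 0.062 m) and (y of hood_first in the frame of case between 0.004 and 0.146 m and x of hood_first in the frame of case between -0.096 and 0.096 m and z of hood_first in the frame of case between -0.005 and 0.062 m) and (y of gland_a in the frame of case between -0.146 and -0.004 m and x of gland_a in the frame of case between -0.096 and 0.096 m and z of gland_a in the frame of case between -0.005 and 0.062 m) and (y of gland_b in the frame of case between -0.146 and -0.004 m and x of gland_b in the frame of case between -0.096 and 0.096 m and z of gland_b in the frame of case between -0.005 and 0.062 m) and (y of gland_c in the frame of case between -0.146 and -0.004 m and x of gland_c in the frame of case between -0.096 and 0.096 m and z of gland_c in the frame of case between -0.005 and 0.062 m) and (y of gland_first in the frame of case between -0.146 and -0.004 m and x of gland_first in the frame of case between -0.096 and 0.096 m and z of gland_first in the frame of case between -0.005 and 0.062 m)) or ((y of hood_a in the frame of case between -0.146 and -0.004 m and x of hood_a in the frame of case between -0.096 and 0.096 m and z of hood_a in the frame of case between -0.005 and 0.062 m) and (y of hood_b in the frame of case between -0.146 and -0.004 m and x of hood_b in the frame of case between -0.096 and 0.096 m and z of hood_b in the frame of case between -0.005 and 0.062 m) and (y of hood_c in the frame of case between -0.146 and -0.004 m and x of hood_c in the frame of case between -0.096 and 0.096 m and z of hood_c in the frame of case between -0.005 and 0.062 m) and (y of hood_first in the frame of case between -0.146 and -0.004 m and x of hood_first in the frame of case between -0.096 and 0.096 m and z of hood_first in the frame of case between -0.005 and 0.062 m) and (y of gland_a in the frame of case between 0.004 and 0.146 m and x of gland_a in the frame of case between -0.096 and 0.096 m and z of gland_a in the frame of case between -0.005 and 0.062 m) and (y of gland_b in the frame of case between 0.004 and 0.146 m and x of gland_b in the frame of case between -0.096 and 0.096 m and z of gland_b in the frame of case between -0.005 and 0.062 m) and (y of gland_c in the frame of case between 0.004 and 0.146 m and x of gland_c in the frame of case between -0.096 and 0.096 m and z of gland_c in the frame of case between -0.005 and 0.062 m) and (y of gland_first in the frame of case between 0.004 and 0.146 m and x of gland_first in the frame of case between -0.096 and 0.096 m and z of gland_first in the frame of case between -0.005 and 0.062 m)))); the robot touches nothing.
It fails at once if the crimping pliers is shifted more than 30 mm (distance of crimper from where it was at the start of the episode above 0.03 m).
It fails at once if the jar is shifted more than 30 mm (distance of jar from where it was at the start of the episode above 0.03 m).
It fails at once if the screwdriver is shifted more than 30 mm (distance of driver from where it was at the start of the episode above 0.03 m).
Of hood_a, hood_b, hood_c, gland_a, gland_b, gland_c only 4 to 6 are there at a start; the rules pass over those that are not, and their reading is None.
At some moment in a run one of hood_a, hood_b, hood_c, gland_a, gland_b, gland_c may be knocked a few centimetres aside while the robot is not near it.
Once in a run the grip may slacken for a moment while it holds something.
It also fails if it takes over 210 s, if anything falls off the work surface, if the arm or the gripper's body presses on something with over 40 N, if the wrist force passes 120 N, or if a joint passes its speed limit or range.

### The arm

A 6-joint arm with a two-finger parallel gripper is mounted at the origin on the work surface. World frame = base frame: x ahead of the robot, y to its left, z up, the work surface at z = 0. Lengths are in m, angles in rad, forces in N, time in s.
With the tool pointing down it reaches from about 0.4 to 0.825 m from the base axis. Payload 7 kg.
Tool frame: the origin (TCP) lies on the front face of the gripper's body, between the roots of the fingers; the fingertips stand 66 mm ahead of it and the grasp point (between the pads) lies 47 mm ahead of it; z points along the fingers, y is the line along which they close (so a half turn about z gives the same grasp; the last joint's range is limited). The gripper opens to 88 mm and grips with 3 to 60 N. Pads are 19 mm wide; open, the fingers measure 130 mm over their backs; the gripper's body (78 mm by 193 mm) begins 47 mm behind the grasp point.
Start: joints at [1.545, 0.359, 0.012, 0, -1.224, -0.288], TCP at [0.208, 0.642, 0.292] pointing down, gripper open.
Joint ranges: [-3.07, 3.07], [-1.43, 2.12], [-1.02, 1.25], [-3.03, 1.67], [-3.05, -0], [-3.03, 3.03]. Speed limits (rad/s): [2.39, 2.39, 3.01, 3.14, 3.14, 3.14].

### API

Orientations are given as [roll, pitch, yaw] about the fixed x, y, z axes, in that order (R = Rz(yaw) Ry(pitch) Rx(roll)).
In Python, from station import arm gives the robot as it stands. The module is installed in compiled form; this text tells all that it offers.
- The arm moves only by the tool move_arm, never from a script. Its argument "increments" is a list of rows, each an object of numbers: "jaw": the gripper command: -1 is shut, 1 is fully open, values between are in proportion; "dx", "dy", "dz": the shift along the tool's x, y, z in m; "twist": the turn about the tool's z in rad. A call has 1 to 12 rows; each row shifts and turns the commanded pose from where the row before left it, along the tool's axes as they then stand; what a row does not reach is not made up. A row lasts 1/12 s, in which the tool goes at most 41.7 mm and 7.16 degrees, less where a joint would pass 70% of its speed; a pose out of reach is approached as far as the arm can. A call is refused whole if a number of a shift passes 0.0417 or a number of a turn 0.125, either way. A call with a gripper value outside its range is refused whole. The fingers move at their own pace and stop on an object; "force" is the grip in N (left out, the last holds). Time passes only in rows, so rows that do not move let the fingers close. It gives the time, the measured TCP pose, the force, the opening and the grip force at its end, in the units of the state.
- arm.get_state(): the state, without advancing time (a new reading comes with each control period).
- arm.grab_frame(name): name is "side" or "top"; returns the picture (384x512x3 uint8, blue, green, red); there is no depth.
- arm.camera_info(name): a dict with "K" (3x3 intrinsics, pixels), "extrinsics" (4x4, takes a point from camera to world coordinates). Camera axes: x right, y down, z forward; pixel columns grow to the right and rows downward; lengths in m; the calibration is good to about 2 mm. A picture is of the moment at which its call begins. camera_info takes no time and is no camera call.
- arm.job_done(): hands the job in; it is judged then, once.
Trained networks look in the newest picture that a camera, given by its name, has taken for a name from the list of things; names that differ only in an ending like _2 or _b are one class to them, and where a whole thing is asked for, a point or a joint stands for the part that bears it (a point fixed in the world has none). Each returns a list of dicts, best first, with "score" (0 to 1); they miss things now and then, are a little off and sometimes report something else, mostly with a low value. They report only what shows in the picture. A call takes as long as a camera call. They do not tell look-alikes from the thing itself.
- arm.find_in(camera, name): "position" ([x, y, z] in m, in world coordinates, good to about 4 mm: the middle of the surface that is visible of it).
- arm.silhouettes(camera, name): "pixels" (384x512 bool, what is visible of it).
- arm.pinpoint(camera, name): "position" ([x, y, z] in m, in world coordinates, good to about 4 mm: a listed point, or the origin of a listed thing).
The state is a dict: "t": time; "q": joint angles; "qd": joint speeds; "joint_efforts": joint torques, N m; "eef_pos": TCP position; "ee_rot": TCP orientation; "force": force on the tool from outside, world axes, zero at the start; "moment": the same for the moment, N m; "width": finger opening in m; "gripper_force": force on a finger pad.
Only numpy, scipy, OpenCV 4.12 (cv2) and the standard library are available. Lean on these libraries where they do the work, as an engineer would, in place of code of your own. Each camera call takes 0.05 s, during which the arm holds its last target. There are 200 camera calls.

## Working session

There is one attempt and no reset: what is moved stays moved. The work goes in short steps, Python scripts to look and compute and a tool call to move; the robot and the scene stay as the last step left them, time stands still between calls to the robot, and variables do not carry over. Pictures are saved under pics/ and viewed, at most 14 in all, crops included, and the job is handed in when it is done.

Besides the shell and the picture viewer there is one more tool, called after "Emit:" by a JSON object that holds its "name" and its "arguments", one argument or row to a line. move_arm: Moves the arm, as the interface text tells. Its arguments: {"type":"object","properties":{"increments":{"type":"array"},"force":{"type":"number"}},"required":["increments"]}

```bash
mkdir -p pics
cat > h.py <<'E'
import numpy as np, cv2
from station import arm
def snap(cam,fn,crop=None,s=1):
    im=arm.grab_frame(cam)
    if crop: x0,y0,x1,y1=crop; im=im[y0:y1,x0:x1]
    cv2.imwrite('pics/'+fn,cv2.resize(im,None,fx=s,fy=s,interpolation=cv2.INTER_CUBIC))
def proj(cam,p):
    c=arm.camera_info(cam);T=np.linalg.inv(np.array(c['extrinsics']));q=T[:3,:3]@np.array(p)+T[:3,3];k=np.array(c['K'])@q
    return k[:2]/k[2]
def back(cam,u,v,z):
    c=arm.camera_info(cam);E=np.array(c['extrinsics']);d=E[:3,:3]@np.linalg.inv(np.array(c['K']))@np.array([u,v,1.]);o=E[:3,3]
    return o+d*(z-o[2])/d[2]
E
python3 - <<'E'
from h import *
np.set_printoptions(precision=3,suppress=True)
snap('top','t0.png',None,1.5);snap('side','s0.png',None,1.5)
for c in('top','side'):
    print(c,np.array(arm.camera_info(c)['extrinsics'])[:3,3])
    for n in('case','lid','lid_handle','hood_a','gland_a','clip_left_tip','clip_right_tip','jar','driver','crimper'):
        for r in arm.pinpoint(c,n): print(n,round(r['score'],2),np.array(r['position']),proj(c,r['position']).round())
print(arm.get_state())
E
```

```text
top [0.174 0.022 1.63 ]
case 0.57 [ 0.502 -0.247 -0.   ] [331. 192.]
lid 0.67 [0.497 0.369 0.   ] [147. 206.]
lid_handle 0.8 [0.495 0.372 0.047] [143. 204.]
lid_handle 0.45 [ 0.788  0.076 -0.003] [230. 118.]
lid_handle 0.45 [ 0.765  0.247 -0.004] [181. 128.]
hood_a 0.78 [ 0.648  0.1   -0.002] [225. 157.]
hood_a 0.72 [ 0.422  0.124 -0.   ] [222. 223.]
hood_a 0.72 [ 0.191  0.348 -0.001] [156. 300.]
hood_a 0.61 [ 0.435  0.033 -0.   ] [249. 218.]
gland_a 0.71 [0.538 0.074 0.001] [235. 188.]
gland_a 0.67 [ 0.568 -0.054  0.07 ] [273. 172.]
gland_a 0.54 [0.669 0.013 0.   ] [250. 149.]
gland_a 0.5 [0.516 0.162 0.001] [209. 196.]
gland_a 0.43 [ 0.764  0.243 -0.004] [182. 128.]
clip_left_tip 0.71 [ 0.571 -0.051  0.072] [272. 171.]
clip_right_tip 0.61 [ 0.432 -0.445  0.071] [398. 204.]
clip_right_tip 0.58 [ 0.513  0.165 -0.001] [208. 197.]
jar 0.74 [0.787 0.079 0.002] [229. 118.]
driver 0.82 [ 0.763  0.244 -0.   ] [181. 128.]
crimper 0.7 [ 0.778 -0.13  -0.004] [289. 117.]
crimper 0.55 [0.435 0.035 0.002] [248. 218.]
side [ 0.236 -0.611  0.771]
case 0.69 [ 0.506 -0.251  0.002] [307. 286.]
case 0
[... 527 characters left out ...]
62 [ 0.433 -0.444  0.07 ] [322. 366.]
jar 0.65 [0.781 0.076 0.   ] [338. 174.]
driver 0.55 [0.762 0.246 0.002] [310. 145.]
driver 0.22 [ 0.47  -0.207  0.008] [287. 274.]
crimper 0.56 [ 0.777 -0.128 -0.002] [373. 220.]
crimper 0.2 [ 0.515  0.161 -0.001] [253. 177.]
{'t': 1.1, 'q': array([ 1.545,  0.359,  0.012,  0.   , -1.224, -0.288]), 'qd': array([ 0.001, -0.   ,  0.   ,  0.001,  0.   ,  0.001]), 'joint_efforts': array([ -0.   , -58.24 ,  29.33 ,   7.003,   0.012,  -0.   ]), 'eef_pos': array([0.208, 0.642, 0.292]), 'ee_rot': array([ 3.142, -0.   , -0.314]), 'force': array([ 1.178,  0.136, -0.011]), 'moment': array([-0.029, -0.024,  0.011]), 'gripper_force': 0.0, 'width': 0.0874752204994661}
```

View pics/t0.png

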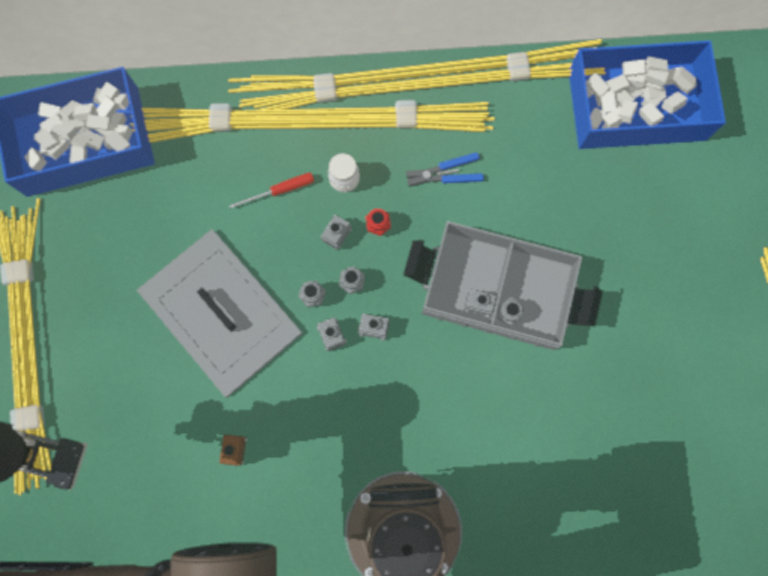

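View pics/s0.png

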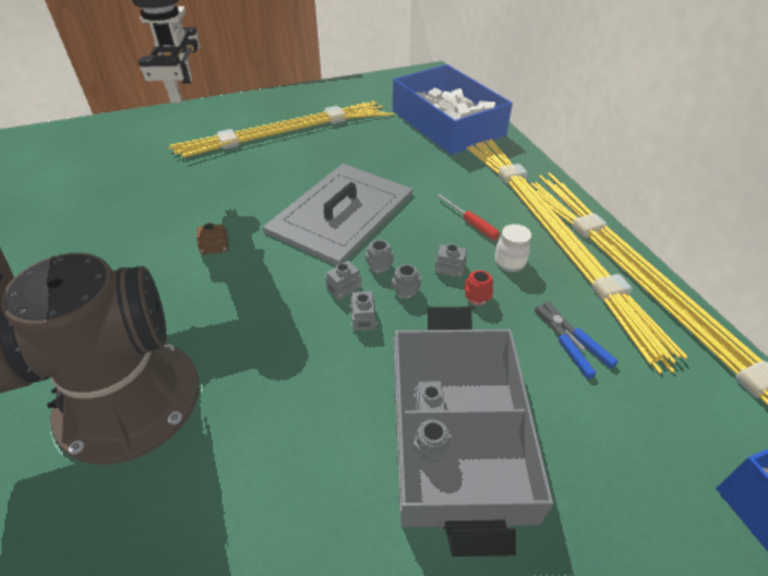

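```bash
cat >> h.py <<'E'
from scipy.optimize import minimize
def box(a,b,z0,z1): return [[sx*a/2,sy*b/2,z] for sx in(-1,1) for sy in(-1,1) for z in(z0,z1)]
def ngon(r,z0,z1,n=24,ph=0): return [[r*np.cos(ph+2*np.pi*i/n),r*np.sin(ph+2*np.pi*i/n),z] for i in range(n) for z in(z0,z1)]
M={'hood':[box(.06,.043,0,.034),box(.056,.038,.034,.048),ngon(.014,.048,.058)],
'gland':[ngon(.021,0,.014),ngon(.03,.014,.034,6),ngon(.0235,.034,.058)],
'case':[box(.2,.3,0,.075)],'lid':[box(.213,.313,0,.016),box(.016,.11,.016,.055)]}
S=4
def render(cam,kind,x,y,z,yaw):
    im=np.zeros((384*S,512*S),np.uint8);c,s=np.cos(yaw),np.sin(yaw)
    for part in M[kind]:
        P=np.array(part);W=np.c_[P[:,0]*c-P[:,1]*s+x,P[:,0]*s+P[:,1]*c+y,P[:,2]+z]
        uv=np.array([proj(cam,w) for w in W]);h=cv2.convexHull(((uv+.5)*S*16-8).round().astype(np.int32))
        cv2.fillPoly(im,[h],255,lineType=cv2.LINE_8,shift=4)
    return cv2.resize(im,(512,384),interpolation=cv2.INTER_AREA)/255.
def fit(masks,kind,p0,z=0,yaws=None):
    f=lambda p:sum(np.abs(render(c,kind,p[0],p[1],z,p[2])-m).sum()/m.sum() for c,m in masks.items())
    yaws=np.arange(0,180,20) if yaws is None else yaws
    best=min(((f([*p0,np.radians(a)]),a) for a in yaws))
    r=minimize(f,[*p0,np.radians(best[1])],method='Nelder-Mead',options=dict(initial_simplex=[[*p0,np.radians(best[1])],[p0[0]+.006,p0[1],np.radians(best[1])],[p0[0],p0[1]+.006,np.radians(best[1])],[*p0,np.radians(best[1]+12)]],xatol=3e-4,fatol=1e-3,maxiter=80))
    return r.x[:2].round(4),round(np.degrees(r.x[2]),1),round(r.fun,3)
def masks(name,pts,cams=('top','side')):
    out=[{} for _ in pts]
    for c in cams:
        L=arm.silhouettes(c,name)
        for o,p in zip(out,pts):
            u=proj(c,p)
            b=sorted(((np.hypot(*(np.array([r['pixels'].nonzero()[1].mean(),r['pixels'].nonzero()[0].mean()])-u)),i) for i,r in enumerate(L) if r['pixels'].any()))
            if b and b[0][0]<12: o[c]=L[b[0][1]]['pixels'].astype(float)
    return out
E
python3 - <<'E'
from h import *
snap('top','t1.png',(200,130,390,240),4)
for n,k,pts in(('hood_a','hood',[(.65,.102,.03),(.422,.124,.03),(.434,.033,.03)]),('gland_a','gland',[(.541,.075,.03),(.515,.161,.03)]),('case','case',[(.504,-.249,.037)]),('lid','lid',[(.495,.37,.01)])):
    for p,m in zip(pts,masks(n,pts)):
        print(n,p,list(m),fit(m,k,p[:2],yaws=np.arange(0,60,10) if k=='gland' else None))
        if k in('case','lid'):
            for c in m: print(c,fit({c:m[c]},k,p[:2]))
E
```

```text
Traceback (most recent call last):
  File "h.py", line 31, in fit
    r=minimize(f,[*p0,np.radians(best[1])],method='Nelder-Mead',options=dict(initial_simplex=[[*p0,np.radians(best[1])],[p0[0]+.006,p0[1],np.radians(best[1])],[p0[0],p0[1]+.006,np.radians(best[1])],[*p0,np.radians(best[1]+12)]],xatol=3e-4,fatol=1e-3,maxiter=80))
  File "h.py", line 28, in <lambda>
    f=lambda p:sum(np.abs(render(c,kind,p[0],p[1],z,p[2])-m).sum()/m.sum() for c,m in masks.items())
               ~~~^^^^^^^^^^^^^^^^^^^^^^^^^^^^^^^^^^^^^^^^^^^^^^^^^^^^^^^^^^^^^^^^^^^^^^^^^^^^^^^^^^
  File "h.py", line 28, in <genexpr>
    f=lambda p:sum(np.abs(render(c,kind,p[0],p[1],z,p[2])-m).sum()/m.sum() for c,m in masks.items())
                          ~~~~~~^^^^^^^^^^^^^^^^^^^^^^^^^
  File "h.py", line 24, in render
    uv=np.array([proj(cam,w) for w in W]);h=cv2.convexHull(((uv+.5)*S*16-8).round().astype(np.int32))
                 ~~~~^^^^^^^
  File "h.py", line 8, in proj
    c=arm.camera_info(cam);T=np.linalg.inv(np.array(c['extrinsics']));q=T[:3,:3]@np.array(p)+T[:3,3];k=np.array(c['K'])@q
ValueError: time passes only in moves, steps and waits
```

View pics/t1.png

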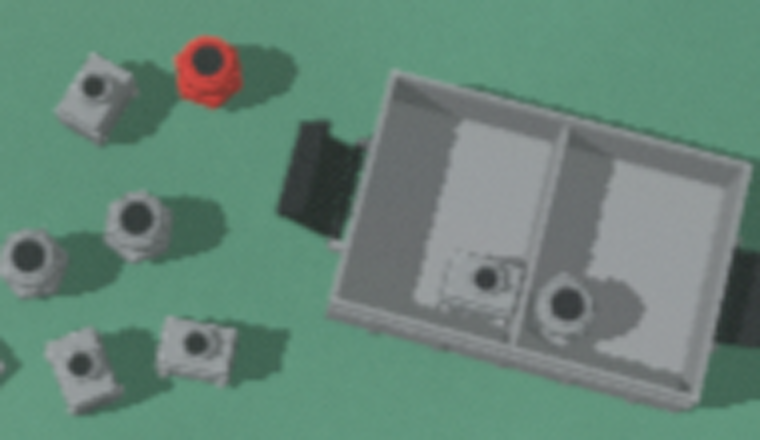

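The crop shows grey hoods at (93,95), (85,370) and (197,348), and grey glands at (135,222) and (32,262). These five are the ones meant. The red gland at (207,70) and the brown hood (top view, about (155,300)) are excluded. hood_first is in the left (+y) compartment and gland_first in the right.

```bash
python3 - <<'E'
s=open('h.py').read()
s=s.replace("from station import arm\n","from station import arm\nimport functools\n@functools.cache\ndef cinfo(cam):\n    c=arm.camera_info(cam);return dict(K=np.array(c['K']),extrinsics=np.array(c['extrinsics']),T=np.linalg.inv(np.array(c['extrinsics'])))\n",1)
s=s.replace("c=arm.camera_info(cam);T=np.linalg.inv(np.array(c['extrinsics']))","c=cinfo(cam);T=c['T']").replace("c=arm.camera_info(cam);E=","c=cinfo(cam);E=")
open('h.py','w').write(s)
E
python3 - <<'E'
from h import *
snap('top','x.png')
snap('side','x2.png')
for n,k,pts in(('hood_a','hood',[(.65,.102,.03),(.422,.124,.03),(.434,.033,.03)]),('gland_a','gland',[(.541,.075,.03),(.515,.161,.03)]),('case','case',[(.504,-.249,.037)]),('lid','lid',[(.495,.37,.01)])):
    for p,m in zip(pts,masks(n,pts)):
        print(n,p,list(m),fit(m,k,p[:2],yaws=np.arange(0,60,10) if k=='gland' else None) if m else '')
        if k in('case','lid'):
            for c in m: print(c,fit({c:m[c]},k,p[:2]))
E
```

```text
hood_a (0.65, 0.102, 0.03) ['top', 'side'] (array([0.6531, 0.1021]), np.float64(144.6), np.float64(0.148))
hood_a (0.422, 0.124, 0.03) ['top', 'side'] (array([0.4234, 0.1248]), np.float64(18.4), np.float64(0.206))
hood_a (0.434, 0.033, 0.03) ['top', 'side'] (array([0.434 , 0.0319]), np.float64(74.8), np.float64(0.211))
gland_a (0.541, 0.075, 0.03) ['top', 'side'] (array([0.54  , 0.0718]), np.float64(46.6), np.float64(0.187))
gland_a (0.515, 0.161, 0.03) ['top', 'side'] (array([0.5148, 0.1598]), np.float64(45.2), np.float64(0.219))
case (0.504, -0.249, 0.037) ['top'] (array([ 0.5009, -0.2502]), np.float64(160.4), np.float64(0.25))
top (array([ 0.5009, -0.2502]), np.float64(160.4), np.float64(0.25))
lid (0.495, 0.37, 0.01) ['top', 'side'] (array([0.4932, 0.3695]), np.float64(127.4), np.float64(0.059))
top (array([0.4932, 0.3704]), np.float64(127.5), np.float64(0.015))
side (array([0.494, 0.369]), np.float64(126.0), np.float64(0.039))
```

```bash
cat >> h.py <<'E'
CASE=[.5025,-.249,np.radians(-19.5)]
def cw(x,y): c,s=np.cos(CASE[2]),np.sin(CASE[2]); return CASE[0]+x*c-y*s,CASE[1]+x*s+y*c
def go(x,y,z,yawdeg):
    "needed twist, then shift in the tool frame AFTER the twist"
    s=arm.get_state();p=s['eef_pos'];r=s['ee_rot'];yaw=np.radians(yawdeg)
    tw=-((yaw-r[2]+np.pi)%(2*np.pi)-np.pi)
    d=np.array([x,y,z])-p;c,sn=np.cos(yaw),np.sin(yaw)
    D=np.array([d[0]*c+d[1]*sn,d[0]*sn-d[1]*c,-d[2]])
    print(f"t{s['t']:.1f} pos{p.round(4)} rot{r.round(3)} w{s['width']*1e3:.1f} gf{s['gripper_force']:.1f} | twist {tw:.3f} rows {abs(tw)/.12:.1f} | D {D.round(4)} rows {np.linalg.norm(D)/.038:.1f}")
E
echo
```

Emit:
{"name": "move_arm", "arguments": {
  "increments": [
    {"twist": 0.122, "dz": 0.0077, "jaw": 0.6},
    {"twist": 0.122, "dz": 0.0077, "jaw": 0.6},
    {"twist": 0.122, "dz": 0.0077, "jaw": 0.6},
    {"twist": 0.122, "dz": 0.0077, "jaw": 0.6},
    {"twist": 0.122, "dz": 0.0077, "jaw": 0.6},
    {"twist": 0.122, "dz": 0.0077, "jaw": 0.6},
    {"twist": 0.122, "dz": 0.0077, "jaw": 0.6},
    {"twist": 0.122, "dz": 0.0077, "jaw": 0.6},
    {"twist": 0.122, "dz": 0.0077, "jaw": 0.6},
    {"twist": 0.122, "dz": 0.0077, "jaw": 0.6},
    {"twist": 0.122, "dz": 0.0077, "jaw": 0.6},
    {"twist": 0.122, "dz": 0.0077, "jaw": 0.6}
  ]
}}

```text
$.increments[0]: bad value
```

Emit:
{"name": "move_arm", "arguments": {
  "increments": [
    {"dx": 0.0305, "dy": -0.0193},
    {"dx": 0.0305, "dy": -0.0193},
    {"dx": 0.0305, "dy": -0.0193},
    {"dx": 0.0305, "dy": -0.0193},
    {"dx": 0.0305, "dy": -0.0193},
    {"dx": 0.0305, "dy": -0.0193},
    {"dx": 0.0305, "dy": -0.0193},
    {"dx": 0.0305, "dy": -0.0193},
    {"dx": 0.0305, "dy": -0.0193},
    {"dx": 0.0305, "dy": -0.0193},
    {"dx": 0.0305, "dy": -0.0193},
    {"dx": 0.0305, "dy": -0.0193}
  ]
}}

```text
$.increments[0]: bad value
```

Emit:
{"name": "move_arm", "arguments": {
  "increments": [
    {"dx": 0.0305, "dy": -0.0193},
    {"dx": 0.0305, "dy": -0.0193},
    {"dx": 0.0305, "dy": -0.0193},
    {"dx": 0.0305, "dy": -0.0193},
    {"dx": 0.0305, "dy": -0.0193},
    {"dx": 0.0305, "dy": -0.0193},
    {},
    {}
  ]
}}

```text
$.increments[0]: bad value
```

```bash
python3 -c "
from h import *
go(.434,.032,.077,-102)"
```

```text
t1.8 pos[0.2084 0.642  0.2922] rot[-3.142  0.    -0.314] w87.9 gf0.0 | twist 1.466 rows 12.2 | D [ 0.5498 -0.3475  0.2152] rows 18.0
```

Emit:
{"name": "move_arm", "arguments": {
  "increments": [
    {"jaw": 0.6, "dx": 0, "dy": 0, "dz": 0.0077, "twist": 0.122},
    {"jaw": 0.6, "dx": 0, "dy": 0, "dz": 0.0077, "twist": 0.122},
    {"jaw": 0.6, "dx": 0, "dy": 0, "dz": 0.0077, "twist": 0.122},
    {"jaw": 0.6, "dx": 0, "dy": 0, "dz": 0.0077, "twist": 0.122},
    {"jaw": 0.6, "dx": 0, "dy": 0, "dz": 0.0077, "twist": 0.122},
    {"jaw": 0.6, "dx": 0, "dy": 0, "dz": 0.0077, "twist": 0.122},
    {"jaw": 0.6, "dx": 0, "dy": 0, "dz": 0.0077, "twist": 0.122},
    {"jaw": 0.6, "dx": 0, "dy": 0, "dz": 0.0077, "twist": 0.122},
    {"jaw": 0.6, "dx": 0, "dy": 0, "dz": 0.0077, "twist": 0.122},
    {"jaw": 0.6, "dx": 0, "dy": 0, "dz": 0.0077, "twist": 0.122},
    {"jaw": 0.6, "dx": 0, "dy": 0, "dz": 0.0077, "twist": 0.122},
    {"jaw": 0.6, "dx": 0, "dy": 0, "dz": 0.0077, "twist": 0.122}
  ]
}}

```text
t: 2.75
eef_pos: [0.2084, 0.642, 0.1994]
ee_rot: [-3.142, 0.0, -1.784]
force: [-0.4, 0.1, -0.5]
width: 0.0699
gripper_force: 0.0
```

Emit:
{"name": "move_arm", "arguments": {
  "increments": [
    {"jaw": 0.6, "dx": 0.0305, "dy": -0.0193, "dz": 0, "twist": 0},
    {"jaw": 0.6, "dx": 0.0305, "dy": -0.0193, "dz": 0, "twist": 0},
    {"jaw": 0.6, "dx": 0.0305, "dy": -0.0193, "dz": 0, "twist": 0},
    {"jaw": 0.6, "dx": 0.0305, "dy": -0.0193, "dz": 0, "twist": 0},
    {"jaw": 0.6, "dx": 0.0305, "dy": -0.0193, "dz": 0, "twist": 0},
    {"jaw": 0.6, "dx": 0.0305, "dy": -0.0193, "dz": 0, "twist": 0},
    {"jaw": 0.6, "dx": 0.0305, "dy": -0.0193, "dz": 0, "twist": 0},
    {"jaw": 0.6, "dx": 0.0305, "dy": -0.0193, "dz": 0, "twist": 0},
    {"jaw": 0.6, "dx": 0.0305, "dy": -0.0193, "dz": 0, "twist": 0},
    {"jaw": 0.6, "dx": 0.0305, "dy": -0.0193, "dz": 0, "twist": 0},
    {"jaw": 0.6, "dx": 0.0305, "dy": -0.0193, "dz": 0, "twist": 0},
    {"jaw": 0.6, "dx": 0.0305, "dy": -0.0193, "dz": 0, "twist": 0}
  ]
}}

```text
t: 3.75
eef_pos: [0.3601, 0.2347, 0.2001]
ee_rot: [-3.141, 0.001, -1.777]
force: [1.4, 0.3, -0.3]
width: 0.0699
gripper_force: 0.0
```

```bash
python3 -c "
from h import *
go(.434,.032,.077,-102)"
```

```text
t3.8 pos[0.3601 0.2347 0.2001] rot[-3.141e+00  1.000e-03 -1.777e+00] w69.9 gf0.0 | twist 0.003 rows 0.0 | D [ 0.1829 -0.1145  0.1231] rows 6.5
```

Emit:
{"name": "move_arm", "arguments": {
  "increments": [
    {"jaw": 0.6, "dx": 0.0305, "dy": -0.0191, "dz": 0, "twist": 0},
    {"jaw": 0.6, "dx": 0.0305, "dy": -0.0191, "dz": 0, "twist": 0},
    {"jaw": 0.6, "dx": 0.0305, "dy": -0.0191, "dz": 0, "twist": 0},
    {"jaw": 0.6, "dx": 0.0305, "dy": -0.0191, "dz": 0, "twist": 0},
    {"jaw": 0.6, "dx": 0.0305, "dy": -0.0191, "dz": 0, "twist": 0},
    {"jaw": 0.6, "dx": 0.0305, "dy": -0.0191, "dz": 0, "twist": 0},
    {"jaw": 0.6, "dx": 0, "dy": 0, "dz": 0.031, "twist": 0},
    {"jaw": 0.6, "dx": 0, "dy": 0, "dz": 0.031, "twist": 0},
    {"jaw": 0.6, "dx": 0, "dy": 0, "dz": 0.031, "twist": 0},
    {"jaw": 0.6, "dx": 0, "dy": 0, "dz": 0.03, "twist": 0},
    {"jaw": 0.6, "dx": 0, "dy": 0, "dz": 0, "twist": 0},
    {"jaw": -1, "dx": 0, "dy": 0, "dz": 0, "twist": 0}
  ],
  "force": 35
}}

```text
t: 4.75
eef_pos: [0.4337, 0.0331, 0.0762]
ee_rot: [3.139, -0.003, -1.778]
force: [0.6, -0.6, 1.1]
width: 0.0671
gripper_force: 0.0
```

Emit:
{"name": "move_arm", "arguments": {
  "increments": [
    {"jaw": -1, "dx": 0, "dy": 0, "dz": 0, "twist": 0},
    {"jaw": -1, "dx": 0, "dy": 0, "dz": 0, "twist": 0},
    {"jaw": -1, "dx": 0, "dy": 0, "dz": 0, "twist": 0},
    {"jaw": -1, "dx": 0, "dy": 0, "dz": -0.03, "twist": 0},
    {"jaw": -1, "dx": 0, "dy": 0, "dz": -0.035, "twist": 0},
    {"jaw": -1, "dx": 0, "dy": 0, "dz": -0.035, "twist": 0},
    {"jaw": -1, "dx": 0, "dy": 0, "dz": -0.035, "twist": 0}
  ]
}}

```text
t: 5.33
eef_pos: [0.4341, 0.0335, 0.2148]
ee_rot: [-3.14, 0.001, -1.777]
force: [0.9, 1.6, -0.7]
width: 0.0222
gripper_force: 0.0
```

```bash
python3 -c "
from h import *
go(*cw(.045,.038),.084,-109.5);go(*cw(.045,.110),.084,-109.5);go(*cw(-.045,.110),.084,-109.5)
m=masks('hood_first',[cw(-.068,.038)+(.034,)])
arm.grab_frame('top')"
python3 - <<'E'
from h import *
np.set_printoptions(precision=3,suppress=True)
arm.grab_frame('top');arm.grab_frame('side')
for c in('top','side'):
  for n in('hood_first','gland_first'):
    for r in arm.pinpoint(c,n):
        print(c,n,round(r['score'],2),np.array(r['position']))
E
```

```text
t5.3 pos[0.4341 0.0335 0.2148] rot[-3.140e+00  1.000e-03 -1.777e+00] w22.2 gf0.0 | twist 0.134 rows 1.1 | D [ 0.2055 -0.2038  0.1308] rows 8.4
t5.3 pos[0.4341 0.0335 0.2148] rot[-3.140e+00  1.000e-03 -1.777e+00] w22.2 gf0.0 | twist 0.134 rows 1.1 | D [ 0.1335 -0.2038  0.1308] rows 7.3
t5.3 pos[0.4341 0.0335 0.2148] rot[-3.140e+00  1.000e-03 -1.777e+00] w22.2 gf0.0 | twist 0.134 rows 1.1 | D [ 0.1335 -0.1138  0.1308] rows 5.8
top hood_first 0.66 [ 0.469 -0.203  0.003]
top hood_first 0.64 [ 0.5   -0.246  0.005]
top gland_first 0.69 [ 0.441 -0.264  0.004]
side hood_first 0.72 [ 0.471 -0.207  0.008]
side gland_first 0.77 [ 0.446 -0.267  0.004]
```

Run:
```python
from h import *
snap('side','s1.png',(190,130,360,260),4)
arm.grab_frame('top')
for n,k,pts in(('hood_a','hood',[(.65,.102,.03),(.422,.124,.03),(.434,.033,.03)]),):
    for c in('top','side'):
        for r in arm.pinpoint(c,n): print(c,round(r['score'],2),np.array(r['position']).round(3))
    for p,m in zip(pts,masks(n,pts)):
        print(n,p,list(m),fit(m,k,p[:2]) if m else '')
```

```text
top 0.66 [0.431 0.036 0.   ]
top 0.65 [0.192 0.351 0.002]
top 0.52 [0.649 0.096 0.001]
top 0.49 [ 0.763  0.244 -0.001]
top 0.42 [ 0.423  0.125 -0.002]
side 0.9 [ 0.424  0.128 -0.002]
side 0.83 [ 0.432  0.034 -0.002]
side 0.56 [ 0.65   0.105 -0.003]
hood_a (0.65, 0.102, 0.03) ['top', 'side'] (array([0.6535, 0.1023]), np.float64(145.5), np.float64(0.232))
hood_a (0.422, 0.124, 0.03) ['top', 'side'] (array([0.4228, 0.1248]), np.float64(17.5), np.float64(1.241))
hood_a (0.434, 0.033, 0.03) ['side'] (array([0.4335, 0.0322]), np.float64(78.5), np.float64(0.068))
```

View pics/s1.png

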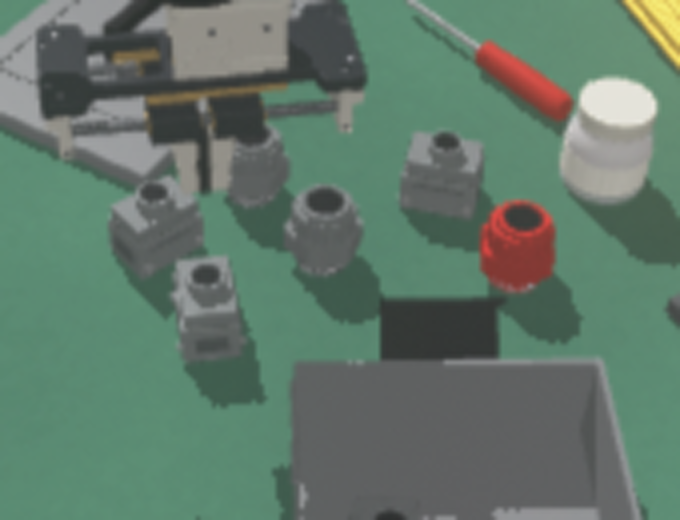

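The hood at crop (205,300) still stands where it was, because I lifted before the fingers had closed. I'm retrying with more closing time.

Emit:
{"name": "move_arm", "arguments": {
  "increments": [
    {"jaw": 0.5, "dx": 0, "dy": 0, "dz": 0.012, "twist": 0},
    {"jaw": 0.5, "dx": 0, "dy": 0, "dz": 0.012, "twist": 0},
    {"jaw": 0.5, "dx": 0, "dy": 0, "dz": 0.012, "twist": 0},
    {"jaw": 0.5, "dx": 0, "dy": 0, "dz": 0.012, "twist": 0},
    {"jaw": 0.5, "dx": 0, "dy": 0, "dz": 0.012, "twist": 0},
    {"jaw": 0.5, "dx": 0, "dy": 0, "dz": 0.012, "twist": 0},
    {"jaw": 0.5, "dx": 0, "dy": 0, "dz": 0, "twist": 0},
    {"jaw": 0.5, "dx": 0, "dy": 0, "dz": 0.033, "twist": 0},
    {"jaw": 0.5, "dx": 0, "dy": 0, "dz": 0.033, "twist": 0},
    {"jaw": -1, "dx": 0, "dy": 0, "dz": 0, "twist": 0},
    {"jaw": -1, "dx": 0, "dy": 0, "dz": 0, "twist": 0},
    {"jaw": -1, "dx": 0, "dy": 0, "dz": 0, "twist": 0}
  ],
  "force": 35
}}

```text
t: 7.08
eef_pos: [0.4349, 0.0338, 0.0749]
ee_rot: [-3.141, -0.0, -1.777]
force: [-2.1, 0.4, 0.6]
width: 0.0452
gripper_force: 0.5
```

Emit:
{"name": "move_arm", "arguments": {
  "increments": [
    {"jaw": -1, "dx": 0, "dy": 0, "dz": 0, "twist": 0},
    {"jaw": -1, "dx": 0, "dy": 0, "dz": 0, "twist": 0},
    {"jaw": -1, "dx": 0, "dy": 0, "dz": 0, "twist": 0},
    {"jaw": -1, "dx": 0, "dy": 0, "dz": 0, "twist": 0},
    {"jaw": -1, "dx": 0, "dy": 0, "dz": 0, "twist": 0}
  ]
}}

```text
t: 7.5
eef_pos: [0.435, 0.034, 0.0751]
ee_rot: [-3.14, 0.001, -1.777]
force: [-1.1, 1.4, 10.1]
width: 0.0425
gripper_force: 34.9
```

Emit:
{"name": "move_arm", "arguments": {
  "increments": [
    {"jaw": -1, "dx": 0, "dy": 0, "dz": -0.035, "twist": 0},
    {"jaw": -1, "dx": 0, "dy": 0, "dz": -0.035, "twist": 0},
    {"jaw": -1, "dx": 0, "dy": 0, "dz": -0.035, "twist": 0.067},
    {"jaw": -1, "dx": 0, "dy": 0, "dz": -0.035, "twist": 0.067},
    {"jaw": -1, "dx": 0.0257, "dy": -0.0255, "dz": 0, "twist": 0},
    {"jaw": -1, "dx": 0.0257, "dy": -0.0255, "dz": 0, "twist": 0},
    {"jaw": -1, "dx": 0.0257, "dy": -0.0255, "dz": 0, "twist": 0},
    {"jaw": -1, "dx": 0.0257, "dy": -0.0255, "dz": 0, "twist": 0},
    {"jaw": -1, "dx": 0.0257, "dy": -0.0255, "dz": 0, "twist": 0},
    {"jaw": -1, "dx": 0.0257, "dy": -0.0255, "dz": 0, "twist": 0},
    {"jaw": -1, "dx": 0.0257, "dy": -0.0255, "dz": 0, "twist": 0},
    {"jaw": -1, "dx": 0.0257, "dy": -0.0255, "dz": 0, "twist": 0}
  ]
}}

```text
t: 8.5
eef_pos: [0.5581, -0.2302, 0.2144]
ee_rot: [-3.141, 0.0, -1.912]
force: [0.7, 1.3, -1.5]
width: 0.0431
gripper_force: 34.9
```

```bash
python3 -c "
from h import *
go(*cw(.045,.038),.084,-109.5)
snap('side','s2.png',(240,110,400,360),2.4)
arm.grab_frame('top')
for c in('top','side'):
  for n in('hood_a','case','gland_a'):
    for r in arm.pinpoint(c,n): print(c,n,round(r['score'],2),np.array(r['position']).round(3))
"
```

```text
t8.5 pos[ 0.5581 -0.2302  0.2144] rot[-3.141  0.    -1.912] w43.1 gf34.9 | twist -0.001 rows 0.0 | D [-0.0018  0.0011  0.1304] rows 3.4
top hood_a 0.89 [0.192 0.349 0.   ]
top hood_a 0.64 [ 0.422  0.124 -0.001]
top hood_a 0.51 [ 0.563 -0.231  0.138]
top hood_a 0.49 [ 0.651  0.096 -0.005]
top case 0.55 [ 0.501 -0.246  0.001]
top gland_a 0.7 [0.539 0.071 0.003]
top gland_a 0.69 [ 0.667  0.01  -0.   ]
top gland_a 0.65 [0.514 0.162 0.   ]
top gland_a 0.54 [ 0.501 -0.251  0.003]
side hood_a 0.86 [ 0.558 -0.232  0.14 ]
side hood_a 0.83 [ 0.652  0.107 -0.004]
side hood_a 0.81 [0.195 0.348 0.   ]
side hood_a 0.58 [ 0.427  0.126 -0.002]
side hood_a 0.33 [ 0.445 -0.273  0.005]
side case 0.91 [ 0.502 -0.252 -0.   ]
side case 0.36 [ 0.57  -0.054  0.069]
side gland_a 0.59 [ 0.514  0.162 -0.001]
side gland_a 0.53 [0.546 0.074 0.002]
side gland_a 0.49 [0.67  0.008 0.002]
```

View pics/s2.png

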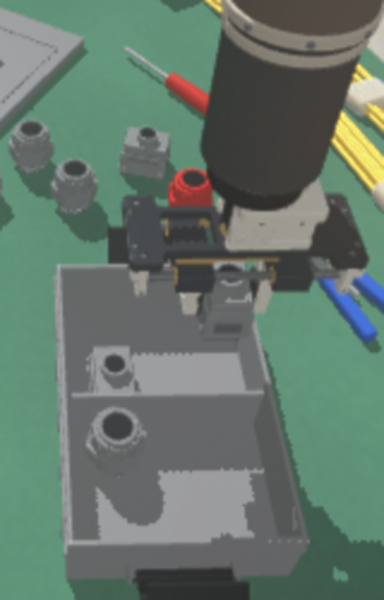

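Emit:
{"name": "move_arm", "arguments": {
  "increments": [
    {"jaw": -1, "dx": -0.002, "dy": 0.005, "dz": 0.02, "twist": 0},
    {"jaw": -1, "dx": 0, "dy": 0, "dz": 0.03, "twist": 0},
    {"jaw": -1, "dx": 0, "dy": 0, "dz": 0.03, "twist": 0},
    {"jaw": -1, "dx": 0, "dy": 0, "dz": 0.03, "twist": 0},
    {"jaw": -1, "dx": 0, "dy": 0, "dz": 0.021, "twist": 0},
    {"jaw": -1, "dx": 0, "dy": 0, "dz": 0, "twist": 0},
    {"jaw": 0.18, "dx": 0, "dy": 0, "dz": 0, "twist": 0},
    {"jaw": 0.18, "dx": 0, "dy": 0, "dz": 0, "twist": 0},
    {"jaw": 0.18, "dx": 0, "dy": 0, "dz": 0, "twist": 0},
    {"jaw": 0.18, "dx": 0, "dy": 0, "dz": 0, "twist": 0}
  ]
}}

```text
t: 9.73
eef_pos: [0.5546, -0.2247, 0.0845]
ee_rot: [-3.139, 0.001, -1.911]
force: [-0.2, -0.6, -0.8]
width: 0.0515
gripper_force: 0.0
```

Emit:
{"name": "move_arm", "arguments": {
  "increments": [
    {"jaw": 0.18, "dx": 0, "dy": 0, "dz": -0.033, "twist": 0},
    {"jaw": 0.18, "dx": 0, "dy": 0, "dz": -0.033, "twist": 0},
    {"jaw": 0.18, "dx": 0, "dy": 0, "dz": -0.033, "twist": 0},
    {"jaw": 0.5, "dx": 0, "dy": 0, "dz": -0.033, "twist": 0},
    {"jaw": 0.5, "dx": 0, "dy": 0, "dz": 0, "twist": 0.11},
    {"jaw": 0.5, "dx": 0, "dy": 0, "dz": 0, "twist": 0.11},
    {"jaw": 0.5, "dx": 0, "dy": 0, "dz": 0, "twist": 0.11},
    {"jaw": 0.5, "dx": 0, "dy": 0, "dz": 0, "twist": 0.11},
    {"jaw": 0.5, "dx": 0, "dy": 0, "dz": 0, "twist": 0.11},
    {"jaw": 0.5, "dx": 0, "dy": 0, "dz": 0, "twist": 0.11},
    {"jaw": 0.5, "dx": 0, "dy": 0, "dz": 0, "twist": 0.11},
    {"jaw": 0.5, "dx": 0, "dy": 0, "dz": 0, "twist": 0.11}
  ]
}}

```text
t: 10.73
eef_pos: [0.5538, -0.2249, 0.2159]
ee_rot: [-3.141, 0.001, -2.797]
force: [0.1, -0.2, -0.4]
width: 0.0656
gripper_force: 0.0
```

```bash
python3 -c "
from h import *
arm.grab_frame('top');arm.grab_frame('side')
go(.424,.125,.079,-160)
for c in('top','side'):
  for n in('hood_a','gland_a','hood_first'):
    for r in arm.pinpoint(c,n): print(c,n,round(r['score'],2),np.array(r['position']).round(3))
"
```

```text
t10.8 pos[ 0.5538 -0.2249  0.2158] rot[-3.141e+00  1.000e-03 -2.794e+00] w65.9 gf0.0 | twist -0.001 rows 0.0 | D [0.0023 0.3732 0.1368] rows 10.5
top hood_a 0.81 [ 0.652  0.1   -0.002]
top hood_a 0.7 [0.193 0.345 0.001]
top hood_a 0.6 [ 0.423  0.125 -0.001]
top hood_a 0.57 [ 0.554 -0.22   0.004]
top gland_a 0.71 [ 0.648  0.097 -0.   ]
top gland_a 0.66 [ 0.516  0.165 -0.004]
top gland_a 0.52 [ 0.538  0.071 -0.001]
top gland_a 0.52 [ 0.666  0.009 -0.001]
top hood_first 0.78 [ 0.468 -0.2    0.006]
side hood_a 0.83 [ 0.652  0.105 -0.003]
side hood_a 0.81 [ 0.552 -0.225  0.002]
side hood_a 0.77 [ 0.425  0.128 -0.006]
side hood_a 0.63 [0.194 0.348 0.   ]
side gland_a 0.63 [ 0.514  0.162 -0.001]
side gland_a 0.61 [0.543 0.074 0.   ]
side gland_a 0.39 [ 0.445 -0.266  0.001]
side hood_first 0.74 [ 0.468 -0.204  0.009]
side hood_first 0.48 [0.543 0.077 0.   ]
side hood_first 0.28 [0.495 0.37  0.048]
```

Emit:
{"name": "move_arm", "arguments": {
  "increments": [
    {"jaw": 0.5, "dx": 0.0002, "dy": 0.0373, "dz": 0, "twist": 0},
    {"jaw": 0.5, "dx": 0.0002, "dy": 0.0373, "dz": 0, "twist": 0},
    {"jaw": 0.5, "dx": 0.0002, "dy": 0.0373, "dz": 0, "twist": 0},
    {"jaw": 0.5, "dx": 0.0002, "dy": 0.0373, "dz": 0, "twist": 0},
    {"jaw": 0.5, "dx": 0.0002, "dy": 0.0373, "dz": 0, "twist": 0},
    {"jaw": 0.5, "dx": 0.0002, "dy": 0.0373, "dz": 0, "twist": 0},
    {"jaw": 0.5, "dx": 0.0002, "dy": 0.0373, "dz": 0, "twist": 0},
    {"jaw": 0.5, "dx": 0.0002, "dy": 0.0373, "dz": 0, "twist": 0},
    {"jaw": 0.5, "dx": 0.0002, "dy": 0.0373, "dz": 0, "twist": 0},
    {"jaw": 0.5, "dx": 0.0002, "dy": 0.0373, "dz": 0, "twist": 0},
    {"jaw": 0.5, "dx": 0, "dy": 0, "dz": 0.034, "twist": 0},
    {"jaw": 0.5, "dx": 0, "dy": 0, "dz": 0.034, "twist": 0}
  ]
}}

```text
t: 12.13
eef_pos: [0.4248, 0.1282, 0.1481]
ee_rot: [3.139, 0.007, -2.786]
force: [-0.2, -0.3, -1.7]
width: 0.066
gripper_force: 0.0
```

Emit:
{"name": "move_arm", "arguments": {
  "increments": [
    {"jaw": 0.5, "dx": 0, "dy": 0, "dz": 0.034, "twist": 0},
    {"jaw": 0.5, "dx": 0, "dy": 0, "dz": 0.034, "twist": 0},
    {"jaw": 0.5, "dx": 0, "dy": 0, "dz": 0, "twist": 0},
    {"jaw": -1, "dx": 0, "dy": 0, "dz": 0, "twist": 0},
    {"jaw": -1, "dx": 0, "dy": 0, "dz": 0, "twist": 0},
    {"jaw": -1, "dx": 0, "dy": 0, "dz": 0, "twist": 0},
    {"jaw": -1, "dx": 0, "dy": 0, "dz": 0, "twist": 0},
    {"jaw": -1, "dx": 0, "dy": 0, "dz": 0, "twist": 0},
    {"jaw": -1, "dx": 0, "dy": 0, "dz": 0, "twist": 0},
    {"jaw": -1, "dx": 0, "dy": 0, "dz": 0, "twist": 0},
    {"jaw": -1, "dx": 0, "dy": 0, "dz": 0, "twist": 0}
  ]
}}

```text
t: 13.05
eef_pos: [0.4251, 0.1257, 0.0805]
ee_rot: [3.14, 0.004, -2.791]
force: [-1.7, 0.8, 5.2]
width: 0.043
gripper_force: 3.5
```

Emit:
{"name": "move_arm", "arguments": {
  "increments": [
    {"jaw": -1, "dx": 0, "dy": 0, "dz": 0, "twist": 0},
    {"jaw": -1, "dx": 0, "dy": 0, "dz": 0, "twist": 0},
    {"jaw": -1, "dx": 0, "dy": 0, "dz": -0.034, "twist": 0},
    {"jaw": -1, "dx": 0, "dy": 0, "dz": -0.034, "twist": 0},
    {"jaw": -1, "dx": 0, "dy": 0, "dz": -0.034, "twist": -0.11},
    {"jaw": -1, "dx": 0, "dy": 0, "dz": -0.034, "twist": -0.11},
    {"jaw": -1, "dx": 0, "dy": 0, "dz": 0, "twist": -0.11},
    {"jaw": -1, "dx": 0, "dy": 0, "dz": 0, "twist": -0.11},
    {"jaw": -1, "dx": 0, "dy": 0, "dz": 0, "twist": -0.11},
    {"jaw": -1, "dx": 0, "dy": 0, "dz": 0, "twist": -0.11},
    {"jaw": -1, "dx": 0, "dy": 0, "dz": 0, "twist": -0.11},
    {"jaw": -1, "dx": 0, "dy": 0, "dz": 0, "twist": -0.11}
  ]
}}

```text
t: 14.05
eef_pos: [0.4239, 0.1247, 0.2158]
ee_rot: [-3.141, 0.002, -1.907]
force: [0.6, 0.8, -1.3]
width: 0.0426
gripper_force: 34.9
```

```bash
python3 -c "
from h import *
go(*cw(.041,.109),.085,-109.5)"
```

```text
t14.1 pos[0.4239 0.1247 0.2158] rot[-3.141e+00  2.000e-03 -1.907e+00] w42.6 gf34.9 | twist 0.005 rows 0.0 | D [ 0.217  -0.2398  0.1308] rows 9.2
```

Emit:
{"name": "move_arm", "arguments": {
  "increments": [
    {"jaw": -1, "dx": 0.0241, "dy": -0.0266, "dz": 0, "twist": 0},
    {"jaw": -1, "dx": 0.0241, "dy": -0.0266, "dz": 0, "twist": 0},
    {"jaw": -1, "dx": 0.0241, "dy": -0.0266, "dz": 0, "twist": 0},
    {"jaw": -1, "dx": 0.0241, "dy": -0.0266, "dz": 0, "twist": 0},
    {"jaw": -1, "dx": 0.0241, "dy": -0.0266, "dz": 0, "twist": 0},
    {"jaw": -1, "dx": 0.0241, "dy": -0.0266, "dz": 0, "twist": 0},
    {"jaw": -1, "dx": 0.0241, "dy": -0.0266, "dz": 0, "twist": 0},
    {"jaw": -1, "dx": 0.0241, "dy": -0.0266, "dz": 0, "twist": 0},
    {"jaw": -1, "dx": 0.0241, "dy": -0.0266, "dz": 0, "twist": 0},
    {"jaw": -1, "dx": 0, "dy": 0, "dz": 0.02, "twist": 0},
    {"jaw": -1, "dx": 0, "dy": 0, "dz": 0, "twist": 0}
  ]
}}

```text
t: 14.97
eef_pos: [0.5759, -0.1614, 0.1925]
ee_rot: [3.138, -0.0, -1.916]
force: [-1.4, 0.9, -2.3]
width: 0.0429
gripper_force: 34.9
```

Emit:
{"name": "move_arm", "arguments": {
  "increments": [
    {"jaw": -1, "dx": 0, "dy": 0, "dz": 0.03, "twist": 0},
    {"jaw": -1, "dx": 0, "dy": 0, "dz": 0.03, "twist": 0},
    {"jaw": -1, "dx": 0, "dy": 0, "dz": 0.03, "twist": 0},
    {"jaw": -1, "dx": 0, "dy": 0, "dz": 0.019, "twist": 0},
    {"jaw": -1, "dx": 0, "dy": 0, "dz": 0, "twist": 0},
    {"jaw": 0.18, "dx": 0, "dy": 0, "dz": 0, "twist": 0},
    {"jaw": 0.18, "dx": 0, "dy": 0, "dz": 0, "twist": 0},
    {"jaw": 0.18, "dx": 0, "dy": 0, "dz": 0, "twist": 0},
    {"jaw": 0.18, "dx": 0, "dy": 0, "dz": 0, "twist": 0}
  ]
}}

```text
t: 15.72
eef_pos: [0.5778, -0.1594, 0.0873]
ee_rot: [-3.14, 0.001, -1.912]
force: [-0.2, -0.5, 0.1]
width: 0.0513
gripper_force: 0.0
```

Emit:
{"name": "move_arm", "arguments": {
  "increments": [
    {"jaw": 0.18, "dx": 0, "dy": 0, "dz": -0.033, "twist": 0},
    {"jaw": 0.18, "dx": 0, "dy": 0, "dz": -0.033, "twist": 0},
    {"jaw": 0.18, "dx": 0, "dy": 0, "dz": -0.033, "twist": 0},
    {"jaw": 0.5, "dx": 0, "dy": 0, "dz": -0.033, "twist": -0.12},
    {"jaw": 0.5, "dx": 0, "dy": 0, "dz": 0, "twist": -0.12},
    {"jaw": 0.5, "dx": 0, "dy": 0, "dz": 0, "twist": -0.12},
    {"jaw": 0.5, "dx": 0, "dy": 0, "dz": 0, "twist": -0.12},
    {"jaw": 0.5, "dx": 0, "dy": 0, "dz": 0, "twist": -0.12},
    {"jaw": 0.5, "dx": 0, "dy": 0, "dz": 0, "twist": -0.12},
    {"jaw": 0.5, "dx": 0, "dy": 0, "dz": 0, "twist": -0.12},
    {"jaw": 0.5, "dx": 0, "dy": 0, "dz": 0, "twist": -0.12},
    {"jaw": 0.5, "dx": 0, "dy": 0, "dz": 0, "twist": -0.12}
  ]
}}

```text
t: 16.72
eef_pos: [0.5771, -0.1595, 0.2187]
ee_rot: [-3.141, -0.001, -0.826]
force: [0.6, 0.2, 1.0]
width: 0.0655
gripper_force: 0.0
```

Emit:
{"name": "move_arm", "arguments": {
  "increments": [
    {"jaw": 0.5, "dx": 0, "dy": 0, "dz": 0, "twist": -0.12},
    {"jaw": 0.5, "dx": 0, "dy": 0, "dz": 0, "twist": -0.12},
    {"jaw": 0.5, "dx": 0, "dy": 0, "dz": 0, "twist": 0}
  ]
}}

```text
t: 16.97
eef_pos: [0.5771, -0.1596, 0.2186]
ee_rot: [-3.141, -0.001, -0.586]
force: [-0.2, -0.9, -0.5]
width: 0.0657
gripper_force: 0.0
```

```bash
python3 -c "
from h import *
arm.grab_frame('top');arm.grab_frame('side')
for c in('top','side'):
  for n in('hood_a','gland_a'):
    for r in arm.pinpoint(c,n): print(c,n,round(r['score'],2),np.array(r['position']).round(3))
m=masks('hood_a',[(.65,.102,.03)])[0]
f=fit(m,'hood',(.652,.103));print(f)
go(*f[0],.079,f[1]-180)
"
```

```text
top hood_a 0.69 [ 0.552 -0.219  0.005]
top hood_a 0.68 [ 0.654  0.102 -0.002]
top hood_a 0.66 [ 0.574 -0.164  0.004]
top hood_a 0.6 [0.194 0.347 0.002]
top gland_a 0.54 [ 0.514  0.166 -0.003]
side hood_a 0.92 [ 0.653  0.105 -0.002]
side hood_a 0.91 [ 0.553 -0.223  0.005]
side hood_a 0.83 [0.193 0.349 0.001]
side hood_a 0.82 [ 0.576 -0.162  0.   ]
side gland_a 0.78 [ 0.516  0.165 -0.003]
side gland_a 0.58 [ 0.543  0.074 -0.001]
side gland_a 0.39 [0.674 0.009 0.   ]
(array([0.6537, 0.1031]), np.float64(144.4), np.float64(1.261))
t17.4 pos[ 0.5771 -0.1596  0.2178] rot[-3.142  0.    -0.593] w65.5 gf0.0 | twist 0.028 rows 0.2 | D [-0.0907 -0.2582  0.1388] rows 8.1
```

Emit:
{"name": "move_arm", "arguments": {
  "increments": [
    {"jaw": 0.5, "dx": 0, "dy": 0, "dz": 0, "twist": 0.028},
    {"jaw": 0.5, "dx": -0.0113, "dy": -0.0323, "dz": 0, "twist": 0},
    {"jaw": 0.5, "dx": -0.0113, "dy": -0.0323, "dz": 0, "twist": 0},
    {"jaw": 0.5, "dx": -0.0113, "dy": -0.0323, "dz": 0, "twist": 0},
    {"jaw": 0.5, "dx": -0.0113, "dy": -0.0323, "dz": 0, "twist": 0},
    {"jaw": 0.5, "dx": -0.0113, "dy": -0.0323, "dz": 0, "twist": 0},
    {"jaw": 0.5, "dx": -0.0113, "dy": -0.0323, "dz": 0, "twist": 0},
    {"jaw": 0.5, "dx": -0.0113, "dy": -0.0323, "dz": 0, "twist": 0},
    {"jaw": 0.5, "dx": -0.0113, "dy": -0.0323, "dz": 0, "twist": 0},
    {"jaw": 0.5, "dx": 0, "dy": 0, "dz": 0.02, "twist": 0},
    {"jaw": 0.5, "dx": 0, "dy": 0, "dz": 0.038, "twist": 0}
  ]
}}

```text
t: 18.28
eef_pos: [0.6569, 0.1065, 0.1636]
ee_rot: [-3.134, -0.006, -0.617]
force: [0.6, 0.2, -0.4]
width: 0.0658
gripper_force: 0.0
```

Emit:
{"name": "move_arm", "arguments": {
  "increments": [
    {"jaw": 0.5, "dx": 0, "dy": 0, "dz": 0.027, "twist": 0},
    {"jaw": 0.5, "dx": 0, "dy": 0, "dz": 0.027, "twist": 0},
    {"jaw": 0.5, "dx": 0, "dy": 0, "dz": 0.027, "twist": 0},
    {"jaw": -1, "dx": 0, "dy": 0, "dz": 0, "twist": 0},
    {"jaw": -1, "dx": 0, "dy": 0, "dz": 0, "twist": 0},
    {"jaw": -1, "dx": 0, "dy": 0, "dz": 0, "twist": 0},
    {"jaw": -1, "dx": 0, "dy": 0, "dz": 0, "twist": 0},
    {"jaw": -1, "dx": 0, "dy": 0, "dz": 0, "twist": 0},
    {"jaw": -1, "dx": 0, "dy": 0, "dz": 0, "twist": 0},
    {"jaw": -1, "dx": 0, "dy": 0, "dz": 0, "twist": 0},
    {"jaw": -1, "dx": 0, "dy": 0, "dz": 0, "twist": 0},
    {"jaw": -1, "dx": 0, "dy": 0, "dz": 0, "twist": 0}
  ]
}}

```text
t: 19.28
eef_pos: [0.6548, 0.1036, 0.0809]
ee_rot: [-3.139, -0.002, -0.62]
force: [-0.6, 0.5, 6.7]
width: 0.0425
gripper_force: 35.0
```

Emit:
{"name": "move_arm", "arguments": {
  "increments": [
    {"jaw": -1, "dx": 0, "dy": 0, "dz": -0.034, "twist": 0},
    {"jaw": -1, "dx": 0, "dy": 0, "dz": -0.034, "twist": 0.1173},
    {"jaw": -1, "dx": 0, "dy": 0, "dz": -0.034, "twist": 0.1173},
    {"jaw": -1, "dx": 0, "dy": 0, "dz": -0.034, "twist": 0.1173},
    {"jaw": -1, "dx": 0, "dy": 0, "dz": 0, "twist": 0.1173},
    {"jaw": -1, "dx": 0, "dy": 0, "dz": 0, "twist": 0.1173},
    {"jaw": -1, "dx": 0, "dy": 0, "dz": 0, "twist": 0.1173},
    {"jaw": -1, "dx": 0, "dy": 0, "dz": 0, "twist": 0.1173},
    {"jaw": -1, "dx": 0, "dy": 0, "dz": 0, "twist": 0.1173},
    {"jaw": -1, "dx": 0, "dy": 0, "dz": 0, "twist": 0.1173},
    {"jaw": -1, "dx": 0, "dy": 0, "dz": 0, "twist": 0.1173},
    {"jaw": -1, "dx": 0, "dy": 0, "dz": 0, "twist": 0.1173}
  ]
}}

```text
t: 20.28
eef_pos: [0.6534, 0.1032, 0.2152]
ee_rot: [-3.141, 0.001, -1.916]
force: [-0.3, -0.3, -1.6]
width: 0.0426
gripper_force: 35.0
```

```bash
python3 -c "
from h import *
go(*cw(-.045,.110),.088,-109.5)"
```

```text
t20.3 pos[0.6534 0.1032 0.2152] rot[-3.141e+00  1.000e-03 -1.916e+00] w42.6 gf35.0 | twist -0.005 rows 0.0 | D [0.2724 0.0697 0.1272] rows 8.1
```

Emit:
{"name": "move_arm", "arguments": {
  "increments": [
    {"jaw": -1, "dx": 0.034, "dy": 0.0087, "dz": 0, "twist": 0},
    {"jaw": -1, "dx": 0.034, "dy": 0.0087, "dz": 0, "twist": 0},
    {"jaw": -1, "dx": 0.034, "dy": 0.0087, "dz": 0, "twist": 0},
    {"jaw": -1, "dx": 0.034, "dy": 0.0087, "dz": 0, "twist": 0},
    {"jaw": -1, "dx": 0.034, "dy": 0.0087, "dz": 0, "twist": 0},
    {"jaw": -1, "dx": 0.034, "dy": 0.0087, "dz": 0, "twist": 0},
    {"jaw": -1, "dx": 0.034, "dy": 0.0087, "dz": 0, "twist": 0},
    {"jaw": -1, "dx": 0.034, "dy": 0.0087, "dz": 0, "twist": 0},
    {"jaw": -1, "dx": 0, "dy": 0, "dz": 0.02, "twist": 0},
    {"jaw": -1, "dx": 0, "dy": 0, "dz": 0, "twist": 0}
  ]
}}

```text
t: 21.12
eef_pos: [0.4949, -0.1313, 0.1932]
ee_rot: [3.139, 0.0, -1.914]
force: [-0.3, 1.0, -1.9]
width: 0.0427
gripper_force: 35.0
```

Emit:
{"name": "move_arm", "arguments": {
  "increments": [
    {"jaw": -1, "dx": 0, "dy": 0, "dz": 0.03, "twist": 0},
    {"jaw": -1, "dx": 0, "dy": 0, "dz": 0.03, "twist": 0},
    {"jaw": -1, "dx": 0, "dy": 0, "dz": 0.03, "twist": 0},
    {"jaw": -1, "dx": 0, "dy": 0, "dz": 0.018, "twist": 0},
    {"jaw": -1, "dx": 0, "dy": 0, "dz": 0, "twist": 0},
    {"jaw": 0.18, "dx": 0, "dy": 0, "dz": 0, "twist": 0},
    {"jaw": 0.18, "dx": 0, "dy": 0, "dz": 0, "twist": 0},
    {"jaw": 0.18, "dx": 0, "dy": 0, "dz": 0, "twist": 0},
    {"jaw": 0.18, "dx": 0, "dy": 0, "dz": 0, "twist": 0}
  ]
}}

```text
t: 21.87
eef_pos: [0.4983, -0.1298, 0.0879]
ee_rot: [-3.14, 0.001, -1.91]
force: [0.1, -0.4, 0.3]
width: 0.0514
gripper_force: 0.0
```

Emit:
{"name": "move_arm", "arguments": {
  "increments": [
    {"jaw": 0.18, "dx": 0, "dy": 0, "dz": -0.033, "twist": 0},
    {"jaw": 0.18, "dx": 0, "dy": 0, "dz": -0.033, "twist": 0},
    {"jaw": 0.18, "dx": 0, "dy": 0, "dz": -0.033, "twist": 0},
    {"jaw": 0.7, "dx": 0, "dy": 0, "dz": -0.033, "twist": 0},
    {"jaw": 0.7, "dx": 0, "dy": 0, "dz": 0, "twist": -0.103},
    {"jaw": 0.7, "dx": 0, "dy": 0, "dz": 0, "twist": -0.103},
    {"jaw": 0.7, "dx": 0, "dy": 0, "dz": 0, "twist": -0.103},
    {"jaw": 0.7, "dx": 0, "dy": 0, "dz": 0, "twist": -0.103},
    {"jaw": 0.7, "dx": 0, "dy": 0, "dz": 0, "twist": -0.103},
    {"jaw": 0.7, "dx": 0, "dy": 0, "dz": 0, "twist": -0.103}
  ]
}}

```text
t: 22.7
eef_pos: [0.4975, -0.1301, 0.2197]
ee_rot: [-3.14, -0.0, -1.287]
force: [0.4, -0.7, -0.3]
width: 0.0741
gripper_force: 0.0
```

```bash
python3 -c "
from h import *
snap('side','s3.png',(220,110,380,360),2.4);arm.grab_frame('top')
for c in('top','side'):
  for n in('hood_a','gland_a'):
    for r in arm.pinpoint(c,n): print(c,n,round(r['score'],2),np.array(r['position']).round(3))
for p,m in zip([(.541,.075),(.515,.163)],masks('gland_a',[(.541,.075,.03),(.515,.163,.03)])):
  f=fit(m,'gland',p,yaws=range(0,60,10));print(list(m),f)
  go(*f[0],.076,-74)
"
```

```text
top hood_a 0.69 [ 0.557 -0.223  0.004]
top hood_a 0.51 [ 0.191  0.346 -0.001]
top hood_a 0.5 [ 0.496 -0.134  0.002]
top gland_a 0.77 [ 0.515  0.162 -0.001]
side hood_a 0.97 [ 0.496 -0.126 -0.001]
side hood_a 0.91 [ 0.578 -0.16   0.004]
side hood_a 0.7 [ 0.551 -0.223  0.004]
side hood_a 0.57 [ 0.194  0.348 -0.002]
side hood_a 0.19 [0.491 0.375 0.001]
side gland_a 0.87 [ 0.516  0.161 -0.005]
side gland_a 0.78 [0.671 0.011 0.002]
side gland_a 0.65 [0.542 0.076 0.   ]
side gland_a 0.63 [ 0.471 -0.203  0.008]
side gland_a 0.58 [ 0.78   0.076 -0.   ]
['side'] (array([0.5434, 0.0751]), np.float64(6.3), np.float64(13.393))
t23.1 pos[ 0.4975 -0.1301  0.2189] rot[-3.141 -0.    -1.294] w74.3 gf0.0 | twist -0.002 rows 0.0 | D [-0.1846 -0.1007  0.1429] rows 6.7
['top', 'side'] (array([0.5151, 0.1617]), np.float64(39.9), np.float64(0.362))
t23.1 pos[ 0.4975 -0.1301  0.2189] rot[-3.141 -0.    -1.294] w74.3 gf0.0 | twist -0.002 rows 0.0 | D [-0.2756 -0.0973  0.1429] rows 8.6
```

View pics/s3.png

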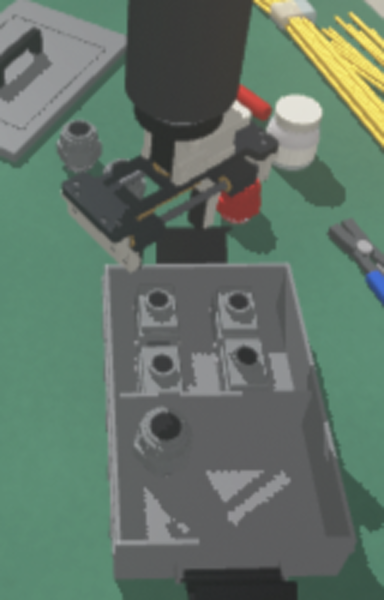

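The side picture shows four hoods standing in the +y compartment. Next are the glands.

Emit:
{"name": "move_arm", "arguments": {
  "increments": [
    {"jaw": 0.7, "dx": -0.0306, "dy": -0.0163, "dz": 0, "twist": 0},
    {"jaw": 0.7, "dx": -0.0306, "dy": -0.0163, "dz": 0, "twist": 0},
    {"jaw": 0.7, "dx": -0.0306, "dy": -0.0163, "dz": 0, "twist": 0},
    {"jaw": 0.7, "dx": -0.0306, "dy": -0.0163, "dz": 0, "twist": 0},
    {"jaw": 0.7, "dx": -0.0306, "dy": -0.0163, "dz": 0, "twist": 0},
    {"jaw": 0.7, "dx": -0.0306, "dy": -0.0163, "dz": 0, "twist": 0},
    {"jaw": 0.7, "dx": 0, "dy": 0, "dz": 0.03, "twist": 0},
    {"jaw": 0.7, "dx": 0, "dy": 0, "dz": 0.028, "twist": 0},
    {"jaw": 0.7, "dx": 0, "dy": 0, "dz": 0.028, "twist": 0},
    {"jaw": 0.7, "dx": 0, "dy": 0, "dz": 0.028, "twist": 0},
    {"jaw": 0.7, "dx": 0, "dy": 0, "dz": 0.028, "twist": 0},
    {"jaw": 0.7, "dx": 0, "dy": 0, "dz": 0, "twist": 0}
  ]
}}

```text
t: 24.1
eef_pos: [0.5381, 0.0722, 0.0719]
ee_rot: [3.133, -0.001, -1.294]
force: [-0.7, -1.1, 0.0]
width: 0.0748
gripper_force: 0.0
```

Emit:
{"name": "move_arm", "arguments": {
  "increments": [
    {"jaw": -1, "dx": 0, "dy": 0, "dz": 0, "twist": 0},
    {"jaw": -1, "dx": 0, "dy": 0, "dz": 0, "twist": 0},
    {"jaw": -1, "dx": 0, "dy": 0, "dz": 0, "twist": 0},
    {"jaw": -1, "dx": 0, "dy": 0, "dz": 0, "twist": 0},
    {"jaw": -1, "dx": 0, "dy": 0, "dz": 0, "twist": 0},
    {"jaw": -1, "dx": 0, "dy": 0, "dz": 0, "twist": 0},
    {"jaw": -1, "dx": 0, "dy": 0, "dz": 0, "twist": 0},
    {"jaw": -1, "dx": 0, "dy": 0, "dz": 0, "twist": 0},
    {"jaw": -1, "dx": 0, "dy": 0, "dz": 0, "twist": 0}
  ]
}}

```text
t: 24.85
eef_pos: [0.5416, 0.0736, 0.0785]
ee_rot: [-3.139, 0.0, -1.292]
force: [-2.3, 1.0, 8.8]
width: 0.0516
gripper_force: 35.0
```

```bash
python3 -c "
from h import *
go(*cw(.035,-.040),.085,-109.5)"
```

```text
t24.9 pos[0.5416 0.0736 0.0785] rot[-3.139  0.    -1.292] w51.6 gf35.0 | twist 0.619 rows 5.2 | D [ 0.3572 -0.1058 -0.0065] rows 9.8
```

Emit:
{"name": "move_arm", "arguments": {
  "increments": [
    {"jaw": -1, "dx": 0, "dy": 0, "dz": -0.034, "twist": 0},
    {"jaw": -1, "dx": 0, "dy": 0, "dz": -0.034, "twist": 0.103},
    {"jaw": -1, "dx": 0, "dy": 0, "dz": -0.034, "twist": 0.103},
    {"jaw": -1, "dx": 0, "dy": 0, "dz": -0.034, "twist": 0.103},
    {"jaw": -1, "dx": 0, "dy": 0, "dz": 0, "twist": 0.103},
    {"jaw": -1, "dx": 0, "dy": 0, "dz": 0, "twist": 0.103},
    {"jaw": -1, "dx": 0, "dy": 0, "dz": 0, "twist": 0.103},
    {"jaw": -1, "dx": 0, "dy": 0, "dz": 0, "twist": 0}
  ]
}}

```text
t: 25.52
eef_pos: [0.5409, 0.0733, 0.2137]
ee_rot: [-3.141, 0.001, -1.915]
force: [0.1, 0.0, -1.7]
width: 0.0522
gripper_force: 35.0
```

Emit:
{"name": "move_arm", "arguments": {
  "increments": [
    {"jaw": -1, "dx": 0.0357, "dy": -0.0106, "dz": 0, "twist": 0},
    {"jaw": -1, "dx": 0.0357, "dy": -0.0106, "dz": 0, "twist": 0},
    {"jaw": -1, "dx": 0.0357, "dy": -0.0106, "dz": 0, "twist": 0},
    {"jaw": -1, "dx": 0.0357, "dy": -0.0106, "dz": 0, "twist": 0},
    {"jaw": -1, "dx": 0.0357, "dy": -0.0106, "dz": 0, "twist": 0},
    {"jaw": -1, "dx": 0.0357, "dy": -0.0106, "dz": 0, "twist": 0},
    {"jaw": -1, "dx": 0.0357, "dy": -0.0106, "dz": 0, "twist": 0},
    {"jaw": -1, "dx": 0.0357, "dy": -0.0106, "dz": 0, "twist": 0},
    {"jaw": -1, "dx": 0.0357, "dy": -0.0106, "dz": 0, "twist": 0},
    {"jaw": -1, "dx": 0.0357, "dy": -0.0106, "dz": 0, "twist": 0},
    {"jaw": -1, "dx": 0, "dy": 0, "dz": 0.02, "twist": 0},
    {"jaw": -1, "dx": 0, "dy": 0, "dz": 0, "twist": 0}
  ]
}}

```text
t: 26.52
eef_pos: [0.5201, -0.3001, 0.1898]
ee_rot: [3.138, 0.001, -1.911]
force: [-1.6, 1.3, -2.9]
width: 0.0515
gripper_force: 35.0
```

```bash
python3 -c "
from h import *
go(*cw(.035,-.040),.085,-109.5)
arm.grab_frame('side')
for n in('gland_a','gland_first'):
    for r in arm.pinpoint('side',n): print(n,round(r['score'],2),np.array(r['position']).round(3))
"
```

```text
t26.5 pos[ 0.5201 -0.3001  0.1898] rot[ 3.138e+00  1.000e-03 -1.911e+00] w51.5 gf35.0 | twist 0.000 rows 0.0 | D [-0.0023 -0.0013  0.1048] rows 2.8
gland_a 0.95 [ 0.522 -0.297  0.112]
gland_a 0.8 [ 0.513  0.159 -0.003]
gland_a 0.59 [0.671 0.008 0.002]
gland_a 0.5 [ 0.433 -0.447  0.069]
gland_a 0.32 [ 0.447 -0.271  0.002]
gland_first 0.9 [ 0.446 -0.268  0.003]
```

Emit:
{"name": "move_arm", "arguments": {
  "increments": [
    {"jaw": -1, "dx": 0, "dy": 0, "dz": 0.028, "twist": 0},
    {"jaw": -1, "dx": 0, "dy": 0, "dz": 0.028, "twist": 0},
    {"jaw": -1, "dx": 0, "dy": 0, "dz": 0.028, "twist": 0},
    {"jaw": -1, "dx": 0, "dy": 0, "dz": 0.024, "twist": 0},
    {"jaw": -1, "dx": 0, "dy": 0, "dz": 0, "twist": 0},
    {"jaw": 0.36, "dx": 0, "dy": 0, "dz": 0, "twist": 0},
    {"jaw": 0.36, "dx": 0, "dy": 0, "dz": 0, "twist": 0},
    {"jaw": 0.36, "dx": 0, "dy": 0, "dz": 0, "twist": 0},
    {"jaw": 0.36, "dx": 0, "dy": 0, "dz": 0, "twist": 0}
  ]
}}

```text
t: 27.42
eef_pos: [0.523, -0.2985, 0.0865]
ee_rot: [-3.139, 0.0, -1.909]
force: [0.4, -0.9, -0.1]
width: 0.0592
gripper_force: 0.0
```

Emit:
{"name": "move_arm", "arguments": {
  "increments": [
    {"jaw": 0.36, "dx": 0, "dy": 0, "dz": -0.033, "twist": 0},
    {"jaw": 0.36, "dx": 0, "dy": 0, "dz": -0.033, "twist": 0},
    {"jaw": 0.36, "dx": 0, "dy": 0, "dz": -0.033, "twist": 0},
    {"jaw": 0.7, "dx": 0, "dy": 0, "dz": -0.033, "twist": 0},
    {"jaw": 0.7, "dx": 0, "dy": 0, "dz": 0, "twist": -0.103},
    {"jaw": 0.7, "dx": 0, "dy": 0, "dz": 0, "twist": -0.103},
    {"jaw": 0.7, "dx": 0, "dy": 0, "dz": 0, "twist": -0.103},
    {"jaw": 0.7, "dx": 0, "dy": 0, "dz": 0, "twist": -0.103},
    {"jaw": 0.7, "dx": 0, "dy": 0, "dz": 0, "twist": -0.103},
    {"jaw": 0.7, "dx": 0, "dy": 0, "dz": 0, "twist": -0.103}
  ]
}}

```text
t: 28.25
eef_pos: [0.5221, -0.2986, 0.218]
ee_rot: [-3.14, -0.001, -1.287]
force: [1.9, 0.4, -0.5]
width: 0.0746
gripper_force: 0.0
```

```bash
python3 -c "
from h import *
arm.grab_frame('top');arm.grab_frame('side')
for c in('top','side'):
  for n in('gland_a',):
    for r in arm.pinpoint(c,n): print(c,n,round(r['score'],2),np.array(r['position']).round(3))
go(.515,.1615,.078,-74)
"
```

```text
top gland_a 0.8 [ 0.668  0.013 -0.001]
top gland_a 0.74 [ 0.512  0.162 -0.002]
top gland_a 0.48 [ 0.522 -0.297  0.006]
top gland_a 0.17 [ 0.764  0.244 -0.002]
side gland_a 0.84 [ 0.514  0.161 -0.002]
side gland_a 0.63 [0.672 0.01  0.002]
side gland_a 0.57 [ 0.525 -0.296  0.006]
t28.4 pos[ 0.5222 -0.2986  0.2175] rot[-3.141 -0.    -1.296] w74.4 gf0.0 | twist -0.004 rows 0.0 | D [-0.4443 -0.1199  0.1395] rows 12.7
```

Gland 1 is in. Going for gland 2.

Emit:
{"name": "move_arm", "arguments": {
  "increments": [
    {"jaw": 0.7, "dx": -0.037, "dy": -0.01, "dz": 0, "twist": 0},
    {"jaw": 0.7, "dx": -0.037, "dy": -0.01, "dz": 0, "twist": 0},
    {"jaw": 0.7, "dx": -0.037, "dy": -0.01, "dz": 0, "twist": 0},
    {"jaw": 0.7, "dx": -0.037, "dy": -0.01, "dz": 0, "twist": 0},
    {"jaw": 0.7, "dx": -0.037, "dy": -0.01, "dz": 0, "twist": 0},
    {"jaw": 0.7, "dx": -0.037, "dy": -0.01, "dz": 0, "twist": 0},
    {"jaw": 0.7, "dx": -0.037, "dy": -0.01, "dz": 0, "twist": 0},
    {"jaw": 0.7, "dx": -0.037, "dy": -0.01, "dz": 0, "twist": 0},
    {"jaw": 0.7, "dx": -0.037, "dy": -0.01, "dz": 0, "twist": 0},
    {"jaw": 0.7, "dx": -0.037, "dy": -0.01, "dz": 0, "twist": 0},
    {"jaw": 0.7, "dx": -0.037, "dy": -0.01, "dz": 0, "twist": 0},
    {"jaw": 0.7, "dx": -0.037, "dy": -0.01, "dz": 0, "twist": 0}
  ]
}}

```text
t: 29.45
eef_pos: [0.515, 0.1632, 0.2174]
ee_rot: [-3.141, 0.0, -1.295]
force: [1.7, 0.1, 0.4]
width: 0.0745
gripper_force: 0.0
```

Emit:
{"name": "move_arm", "arguments": {
  "increments": [
    {"jaw": 0.7, "dx": 0, "dy": 0, "dz": 0.03, "twist": 0},
    {"jaw": 0.7, "dx": 0, "dy": 0, "dz": 0.028, "twist": 0},
    {"jaw": 0.7, "dx": 0, "dy": 0, "dz": 0.028, "twist": 0},
    {"jaw": 0.7, "dx": 0, "dy": 0, "dz": 0.028, "twist": 0},
    {"jaw": 0.7, "dx": 0, "dy": 0, "dz": 0.026, "twist": 0},
    {"jaw": -1, "dx": 0, "dy": 0, "dz": 0, "twist": 0},
    {"jaw": -1, "dx": 0, "dy": 0, "dz": 0, "twist": 0},
    {"jaw": -1, "dx": 0, "dy": 0, "dz": 0, "twist": 0},
    {"jaw": -1, "dx": 0, "dy": 0, "dz": 0, "twist": 0},
    {"jaw": -1, "dx": 0, "dy": 0, "dz": 0, "twist": 0},
    {"jaw": -1, "dx": 0, "dy": 0, "dz": 0, "twist": 0},
    {"jaw": -1, "dx": 0, "dy": 0, "dz": 0, "twist": 0}
  ]
}}

```text
t: 30.45
eef_pos: [0.5162, 0.1618, 0.0784]
ee_rot: [-3.139, 0.001, -1.292]
force: [-1.3, -0.6, 7.7]
width: 0.0532
gripper_force: 32.8
```

Emit:
{"name": "move_arm", "arguments": {
  "increments": [
    {"jaw": -1, "dx": 0, "dy": 0, "dz": 0, "twist": 0},
    {"jaw": -1, "dx": 0, "dy": 0, "dz": 0, "twist": 0}
  ]
}}

```text
t: 30.62
eef_pos: [0.5162, 0.1618, 0.0785]
ee_rot: [-3.139, 0.001, -1.292]
force: [-0.7, -0.8, 7.6]
width: 0.0534
gripper_force: 32.8
```

```bash
python3 -c "
from h import *
go(*cw(.035,-.108),.085,-109.5)"
```

```text
t30.6 pos[0.5162 0.1618 0.0785] rot[-3.139e+00  1.000e-03 -1.292e+00] w53.4 gf32.8 | twist 0.619 rows 5.2 | D [ 0.4998 -0.1592 -0.0065] rows 13.8
```

Emit:
{"name": "move_arm", "arguments": {
  "increments": [
    {"jaw": -1, "dx": 0, "dy": 0, "dz": -0.034, "twist": 0},
    {"jaw": -1, "dx": 0, "dy": 0, "dz": -0.034, "twist": 0.103},
    {"jaw": -1, "dx": 0, "dy": 0, "dz": -0.034, "twist": 0.103},
    {"jaw": -1, "dx": 0, "dy": 0, "dz": -0.034, "twist": 0.103},
    {"jaw": -1, "dx": 0, "dy": 0, "dz": 0, "twist": 0.103},
    {"jaw": -1, "dx": 0, "dy": 0, "dz": 0, "twist": 0.103},
    {"jaw": -1, "dx": 0, "dy": 0, "dz": 0, "twist": 0.103},
    {"jaw": -1, "dx": 0.0357, "dy": -0.0114, "dz": 0, "twist": 0},
    {"jaw": -1, "dx": 0.0357, "dy": -0.0114, "dz": 0, "twist": 0},
    {"jaw": -1, "dx": 0.0357, "dy": -0.0114, "dz": 0, "twist": 0},
    {"jaw": -1, "dx": 0.0357, "dy": -0.0114, "dz": 0, "twist": 0},
    {"jaw": -1, "dx": 0.0357, "dy": -0.0114, "dz": 0, "twist": 0}
  ]
}}

```text
t: 31.62
eef_pos: [0.5092, -0.0275, 0.2134]
ee_rot: [-3.141, 0.001, -1.91]
force: [1.8, -0.1, -1.8]
width: 0.0533
gripper_force: 32.8
```

Emit:
{"name": "move_arm", "arguments": {
  "increments": [
    {"jaw": -1, "dx": 0.0357, "dy": -0.0114, "dz": 0, "twist": 0},
    {"jaw": -1, "dx": 0.0357, "dy": -0.0114, "dz": 0, "twist": 0},
    {"jaw": -1, "dx": 0.0357, "dy": -0.0114, "dz": 0, "twist": 0},
    {"jaw": -1, "dx": 0.0357, "dy": -0.0114, "dz": 0, "twist": 0},
    {"jaw": -1, "dx": 0.0357, "dy": -0.0114, "dz": 0, "twist": 0},
    {"jaw": -1, "dx": 0.0357, "dy": -0.0114, "dz": 0, "twist": 0},
    {"jaw": -1, "dx": 0.0357, "dy": -0.0114, "dz": 0, "twist": 0},
    {"jaw": -1, "dx": 0.0357, "dy": -0.0114, "dz": 0, "twist": 0},
    {"jaw": -1, "dx": 0.0357, "dy": -0.0114, "dz": 0, "twist": 0},
    {"jaw": -1, "dx": 0, "dy": 0, "dz": 0, "twist": 0},
    {"jaw": -1, "dx": 0, "dy": 0, "dz": 0, "twist": 0}
  ]
}}

```text
t: 32.53
eef_pos: [0.4987, -0.365, 0.2125]
ee_rot: [3.141, 0.0, -1.914]
force: [-0.4, 0.7, -1.8]
width: 0.0535
gripper_force: 32.8
```

```bash
python3 -c "
from h import *
go(*cw(.035,-.108),.0865,-109.5)
arm.grab_frame('side')
for n in('gland_a','gland_first'):
    for r in arm.pinpoint('side',n): print(n,round(r['score'],2),np.array(r['position']).round(3))
"
```

```text
t32.5 pos[ 0.4987 -0.365   0.2125] rot[ 3.141  0.    -1.914] w53.5 gf32.8 | twist -0.003 rows 0.0 | D [-2.60e-03  1.00e-04  1.26e-01] rows 3.3
gland_a 0.85 [ 0.67   0.009 -0.001]
gland_a 0.71 [ 0.501 -0.364  0.131]
gland_a 0.44 [ 0.524 -0.294  0.001]
gland_first 0.65 [ 0.447 -0.27   0.004]
```

Emit:
{"name": "move_arm", "arguments": {
  "increments": [
    {"jaw": -1, "dx": -0.002, "dy": 0, "dz": 0.03, "twist": 0},
    {"jaw": -1, "dx": 0, "dy": 0, "dz": 0.033, "twist": 0},
    {"jaw": -1, "dx": 0, "dy": 0, "dz": 0.033, "twist": 0},
    {"jaw": -1, "dx": 0, "dy": 0, "dz": 0.03, "twist": 0},
    {"jaw": -1, "dx": 0, "dy": 0, "dz": 0, "twist": 0},
    {"jaw": 0.38, "dx": 0, "dy": 0, "dz": 0, "twist": 0},
    {"jaw": 0.38, "dx": 0, "dy": 0, "dz": 0, "twist": 0},
    {"jaw": 0.38, "dx": 0, "dy": 0, "dz": 0, "twist": 0},
    {"jaw": 0.38, "dx": 0, "dy": 0, "dz": 0, "twist": 0}
  ]
}}

```text
t: 33.43
eef_pos: [0.5013, -0.3614, 0.089]
ee_rot: [-3.138, -0.0, -1.91]
force: [-0.8, 0.0, -0.4]
width: 0.0604
gripper_force: 0.0
```

Emit:
{"name": "move_arm", "arguments": {
  "increments": [
    {"jaw": 0.38, "dx": 0, "dy": 0, "dz": -0.033, "twist": 0},
    {"jaw": 0.38, "dx": 0, "dy": 0, "dz": -0.033, "twist": 0},
    {"jaw": 0.38, "dx": 0, "dy": 0, "dz": -0.033, "twist": 0},
    {"jaw": 0.38, "dx": 0, "dy": 0, "dz": -0.035, "twist": 0},
    {"jaw": -0.2, "dx": -0.035, "dy": 0.02, "dz": 0, "twist": 0},
    {"jaw": -0.2, "dx": -0.035, "dy": 0.02, "dz": 0, "twist": 0},
    {"jaw": -0.2, "dx": -0.035, "dy": 0.02, "dz": 0, "twist": 0},
    {"jaw": -0.2, "dx": -0.035, "dy": 0.02, "dz": 0, "twist": 0},
    {"jaw": -0.2, "dx": -0.035, "dy": 0.02, "dz": 0, "twist": 0},
    {"jaw": -0.2, "dx": -0.035, "dy": 0.02, "dz": 0, "twist": 0},
    {"jaw": -0.2, "dx": -0.035, "dy": 0.02, "dz": 0, "twist": 0},
    {"jaw": -0.2, "dx": -0.035, "dy": 0.02, "dz": 0, "twist": 0}
  ]
}}

```text
t: 34.43
eef_pos: [0.4419, -0.0424, 0.2222]
ee_rot: [-3.139, 0.002, -1.91]
force: [1.6, 0.8, 0.6]
width: 0.0351
gripper_force: 0.0
```

```bash
python3 -c "
from h import *
go(.494,.37,.2,-52.5)
snap('side','s4.png',None,1.5);snap('top','t4.png',None,1)
for c in('top','side'):
  for n in('hood_a','gland_a','case','lid','lid_handle','clip_left_tip','clip_right_tip','hood_first','gland_first'):
    for r in arm.pinpoint(c,n):
      if r['score']>.4: print(c,n,round(r['score'],2),np.array(r['position']).round(3))
for c in('top','side'):
  for n,k,p in(('case','case',(.5025,-.249)),('lid','lid',(.494,.37))):
    for r in arm.silhouettes(c,n)[:1]:
        print(c,n,fit({c:r['pixels'].astype(float)},k,p))
        if n=='case':
            pts=np.argwhere(r['pixels'])[:,::-1].astype(np.int32); h=np.zeros((384,512),np.uint8);cv2.fillConvexPoly(h,cv2.convexHull(pts),1);print('hull',fit({c:h.astype(float)},k,p))
"
```

```text
t34.4 pos[ 0.4419 -0.0424  0.2222] rot[-3.139e+00  2.000e-03 -1.910e+00] w35.1 gf0.0 | twist -0.994 rows 8.3 | D [-0.2955 -0.2923  0.0222] rows 11.0
top hood_a 0.78 [ 0.554 -0.222  0.003]
top hood_a 0.76 [0.192 0.347 0.   ]
top hood_a 0.72 [ 0.496 -0.13   0.   ]
top hood_a 0.63 [ 0.574 -0.162  0.   ]
top gland_a 0.81 [ 0.521 -0.296  0.005]
top gland_a 0.66 [0.668 0.008 0.003]
top gland_a 0.47 [ 0.5   -0.357  0.003]
top case 0.85 [ 0.498 -0.245  0.002]
top lid 0.79 [0.499 0.37  0.001]
top lid 0.5 [ 0.502 -0.246  0.002]
top lid_handle 0.55 [0.493 0.37  0.046]
top clip_right_tip 0.62 [ 0.433 -0.444  0.072]
top clip_right_tip 0.51 [ 0.499 -0.248  0.002]
top hood_first 0.69 [ 0.467 -0.201  0.006]
top gland_first 0.52 [ 0.445 -0.263  0.005]
top gland_first 0.41 [ 0.501 -0.247 -0.   ]
side hood_a 0.81 [ 0.498 -0.125  0.002]
side hood_a 0.8 [ 0.551 -0.221  0.004]
side hood_a 0.75 [ 0.193  0.351 -0.002]
side hood_a 0.58 [ 0.472 -0.205  0.006]
side hood_a 0.56 [ 0.576 -0.161  0.004]
side gland_a 0.79 [0.67  0.011 0.002]
side gland_a 0.74 [ 0.528 -0.295  0.002]
side gland_a 0.59 [ 0.502 -0.36   0.001]
side case 0.46 [ 0.576 -0.16   0.002]
side lid 0.74 [0.492 0.373 0.004]
side lid_handle 0.63 [0.493 0.37  0.048]
side lid_handle 0.54 [ 0.496 -0.126  0.003]
side clip_left_tip 0.81 [ 0.571 -0.053  0.069]
side clip_right_tip 0.92 [ 0.432 -0.443  0.07 ]
side hood_first 0.8 [ 0.472 -0.206  0.007]
side hood_first 0.63 [0.758 0.247 0.005]
side gland_first 0.61 [ 0.444 -0.269  0.002]
top case (array([ 0.4938, -0.2711]), np.float64(160.6), np.float64(0.604))
hull (array([ 0.4992, -0.2565]), np.float64(160.3), np.float64(0.112))
top lid (array([0.4937, 0.3715]), np.float64(127.2), np.float64(0.202))
side case (array([ 0.5013, -0.2506]), np.float64(160.2), np.float64(0.471))
hull (array([ 0.4986, -0.261 ]), np.float64(160.4), np.float64(0.154))
side lid (array([0.4709, 0.3935]), np.float64(140.2), np.float64(1.125))
```

View pics/s4.png

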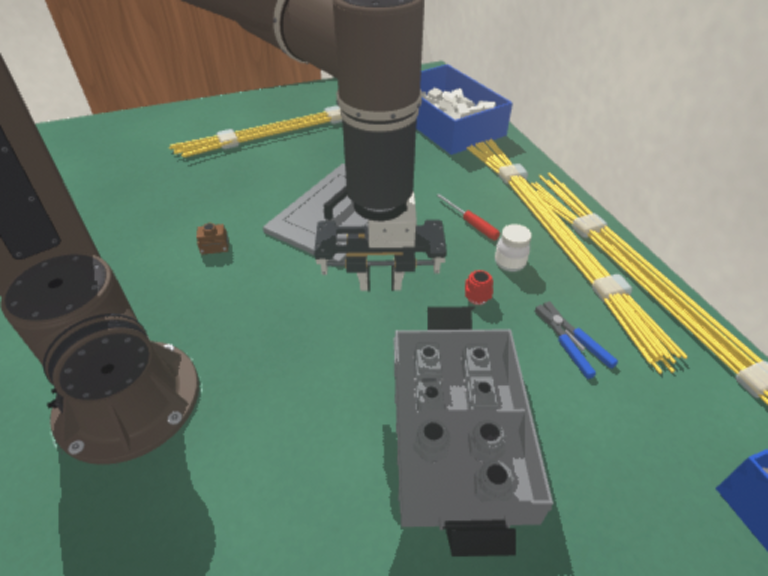

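All five parts are in. For the lid fit I need the case pose to about 1–2 mm, so I'll overlay the projected rim at my current estimate.

Run:
```python
from h import *
def over(cam,crop,s,fn):
    im=arm.grab_frame(cam);x0,y0,x1,y1=crop
    im=cv2.resize(im[y0:y1,x0:x1],None,fx=s,fy=s,interpolation=cv2.INTER_CUBIC)
    for a,b,col in((.1,.15,(0,0,255)),(.096,.146,(0,255,255))):
        P=np.array([(proj(cam,(*cw(sx*a,sy*b),.075))-[x0,y0]+.5)*s for sx,sy in((1,1),(1,-1),(-1,-1),(-1,1))])
        cv2.polylines(im,[(P*16).round().astype(int)],True,col,1,cv2.LINE_AA,4)
    return im
a=over('top',(275,140,395,240),4.5,'');b=over('side',(255,210,375,360),3,'')
h=max(a.shape[0],b.shape[0]);c=np.zeros((h,a.shape[1]+b.shape[1],3),np.uint8);c[:a.shape[0],:a.shape[1]]=a;c[:b.shape[0],a.shape[1]:]=b
print(c.shape);cv2.imwrite('pics/ov.png',c[:,:])
```

```text
(450, 900, 3)
```

View pics/ov.png

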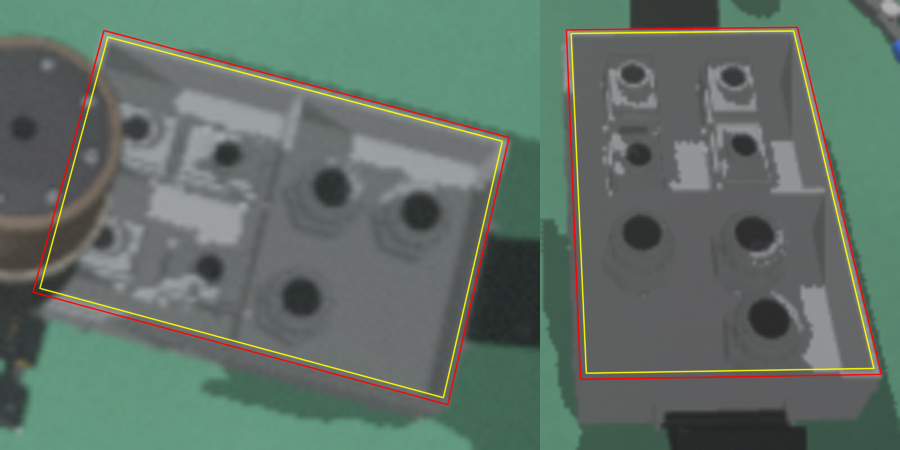

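The overlay shows the projected rim on the real rim in both views to about 1–2 mm (top rim corners at (105,32), (508,138), (447,404)). The case pose holds. Now the lid.

Emit:
{"name": "move_arm", "arguments": {
  "increments": [
    {"jaw": -0.1, "dx": 0, "dy": 0, "dz": 0, "twist": 0.0963},
    {"jaw": -0.1, "dx": 0, "dy": 0, "dz": 0, "twist": 0.0963},
    {"jaw": -0.1, "dx": 0, "dy": 0, "dz": 0, "twist": 0.0963},
    {"jaw": -0.1, "dx": 0, "dy": 0, "dz": 0, "twist": 0.0963},
    {"jaw": -0.1, "dx": 0, "dy": 0, "dz": 0, "twist": 0.0963},
    {"jaw": -0.1, "dx": 0, "dy": 0, "dz": 0, "twist": 0.0963},
    {"jaw": -0.1, "dx": 0, "dy": 0, "dz": 0, "twist": 0}
  ]
}}

```text
t: 36.32
eef_pos: [0.4425, -0.0439, 0.2207]
ee_rot: [3.142, -0.0, -2.492]
force: [-0.4, -0.5, 0.2]
width: 0.0391
gripper_force: 0.0
```

```bash
python3 -c "
from h import *
go(.4937,.3698,.094,-142.6)"
```

```text
t36.3 pos[ 0.4425 -0.0439  0.2207] rot[ 3.142 -0.    -2.492] w39.1 gf0.0 | twist -0.003 rows 0.0 | D [-0.292   0.2976  0.1267] rows 11.5
```

Emit:
{"name": "move_arm", "arguments": {
  "increments": [
    {"jaw": -0.1, "dx": -0.0265, "dy": 0.027, "dz": 0, "twist": 0},
    {"jaw": -0.1, "dx": -0.0265, "dy": 0.027, "dz": 0, "twist": 0},
    {"jaw": -0.1, "dx": -0.0265, "dy": 0.027, "dz": 0, "twist": 0},
    {"jaw": -0.1, "dx": -0.0265, "dy": 0.027, "dz": 0, "twist": 0},
    {"jaw": -0.1, "dx": -0.0265, "dy": 0.027, "dz": 0, "twist": 0},
    {"jaw": -0.1, "dx": -0.0265, "dy": 0.027, "dz": 0, "twist": 0},
    {"jaw": -0.1, "dx": -0.0265, "dy": 0.027, "dz": 0, "twist": 0},
    {"jaw": -0.1, "dx": -0.0265, "dy": 0.027, "dz": 0, "twist": 0},
    {"jaw": -0.1, "dx": -0.0265, "dy": 0.027, "dz": 0, "twist": 0},
    {"jaw": -0.1, "dx": -0.0265, "dy": 0.027, "dz": 0, "twist": 0},
    {"jaw": -0.1, "dx": -0.0265, "dy": 0.027, "dz": 0, "twist": 0},
    {"jaw": -0.1, "dx": 0, "dy": 0, "dz": 0, "twist": 0}
  ]
}}

```text
t: 37.32
eef_pos: [0.4941, 0.375, 0.22]
ee_rot: [-3.141, 0.001, -2.481]
force: [0.6, -0.4, 1.0]
width: 0.0394
gripper_force: 0.0
```

Emit:
{"name": "move_arm", "arguments": {
  "increments": [
    {"jaw": -0.1, "dx": 0, "dy": 0, "dz": 0.03, "twist": 0},
    {"jaw": -0.1, "dx": 0, "dy": 0, "dz": 0.025, "twist": 0},
    {"jaw": -0.1, "dx": 0, "dy": 0, "dz": 0.025, "twist": 0},
    {"jaw": -0.1, "dx": 0, "dy": 0, "dz": 0.025, "twist": 0},
    {"jaw": -0.1, "dx": 0, "dy": 0, "dz": 0.021, "twist": 0},
    {"jaw": -0.1, "dx": 0, "dy": 0, "dz": 0, "twist": 0},
    {"jaw": -1, "dx": 0, "dy": 0, "dz": 0, "twist": 0},
    {"jaw": -1, "dx": 0, "dy": 0, "dz": 0, "twist": 0},
    {"jaw": -1, "dx": 0, "dy": 0, "dz": 0, "twist": 0},
    {"jaw": -1, "dx": 0, "dy": 0, "dz": 0, "twist": 0},
    {"jaw": -1, "dx": 0, "dy": 0, "dz": 0, "twist": 0},
    {"jaw": -1, "dx": 0, "dy": 0, "dz": 0, "twist": 0}
  ],
  "force": 60
}}

```text
t: 38.32
eef_pos: [0.4938, 0.3701, 0.0964]
ee_rot: [3.141, 0.003, -2.487]
force: [-3.0, 0.9, 7.4]
width: 0.0159
gripper_force: 60.0
```

Emit:
{"name": "move_arm", "arguments": {
  "increments": [
    {"jaw": -1, "dx": 0, "dy": 0, "dz": 0, "twist": 0},
    {"jaw": -1, "dx": 0, "dy": 0, "dz": 0, "twist": 0},
    {"jaw": -1, "dx": 0, "dy": 0, "dz": -0.01, "twist": 0},
    {"jaw": -1, "dx": 0, "dy": 0, "dz": -0.02, "twist": 0},
    {"jaw": -1, "dx": 0, "dy": 0, "dz": -0.025, "twist": 0},
    {"jaw": -1, "dx": 0, "dy": 0, "dz": -0.025, "twist": 0},
    {"jaw": -1, "dx": 0, "dy": 0, "dz": -0.025, "twist": 0},
    {"jaw": -1, "dx": 0, "dy": 0, "dz": -0.025, "twist": 0},
    {"jaw": -1, "dx": 0, "dy": 0, "dz": 0, "twist": 0}
  ]
}}

```text
t: 39.07
eef_pos: [0.4948, 0.3701, 0.2308]
ee_rot: [3.141, 0.008, -2.487]
force: [1.5, 1.7, -2.6]
width: 0.0156
gripper_force: 60.0
```

```bash
python3 -c "
from h import *
go(*cw(0,0),.162,-109.5)
arm.grab_frame('top');arm.grab_frame('side')
for c in('top','side'):
  for n in('lid','lid_handle'):
    for r in arm.pinpoint(c,n)[:2]: print(c,n,round(r['score'],2),np.array(r['position']).round(3))
"
```

```text
t39.1 pos[0.4948 0.3701 0.2308] rot[ 3.141  0.008 -2.487] w15.6 gf60.0 | twist -0.576 rows 4.8 | D [ 0.5811 -0.2139  0.0688] rows 16.4
top lid 0.8 [0.5   0.366 0.135]
top lid_handle 0.6 [0.497 0.37  0.18 ]
top lid_handle 0.19 [0.501 0.367 0.132]
side lid 0.81 [0.495 0.371 0.136]
side lid 0.23 [ 0.47  -0.204  0.007]
side lid_handle 0.81 [0.495 0.369 0.183]
```

Emit:
{"name": "move_arm", "arguments": {
  "increments": [
    {"jaw": -1, "dx": 0, "dy": 0, "dz": 0, "twist": -0.06},
    {"jaw": -1, "dx": 0, "dy": 0, "dz": 0, "twist": -0.08},
    {"jaw": -1, "dx": 0, "dy": 0, "dz": 0, "twist": -0.08},
    {"jaw": -1, "dx": 0, "dy": 0, "dz": 0, "twist": -0.08},
    {"jaw": -1, "dx": 0, "dy": 0, "dz": 0, "twist": -0.08},
    {"jaw": -1, "dx": 0, "dy": 0, "dz": 0, "twist": -0.08},
    {"jaw": -1, "dx": 0, "dy": 0, "dz": 0, "twist": -0.06},
    {"jaw": -1, "dx": 0, "dy": 0, "dz": 0, "twist": -0.056},
    {"jaw": -1, "dx": 0.01, "dy": -0.0037, "dz": 0, "twist": 0},
    {"jaw": -1, "dx": 0.02, "dy": -0.0074, "dz": 0, "twist": 0},
    {"jaw": -1, "dx": 0.03, "dy": -0.011, "dz": 0, "twist": 0},
    {"jaw": -1, "dx": 0.03, "dy": -0.011, "dz": 0, "twist": 0}
  ]
}}

```text
t: 40.37
eef_pos: [0.4938, 0.2719, 0.2235]
ee_rot: [3.141, -0.002, -1.912]
force: [0.5, -0.9, -3.0]
width: 0.0153
gripper_force: 60.0
```

Emit:
{"name": "move_arm", "arguments": {
  "increments": [
    {"jaw": -1, "dx": 0.03, "dy": -0.011, "dz": 0, "twist": 0},
    {"jaw": -1, "dx": 0.03, "dy": -0.011, "dz": 0, "twist": 0},
    {"jaw": -1, "dx": 0.03, "dy": -0.011, "dz": 0, "twist": 0},
    {"jaw": -1, "dx": 0.03, "dy": -0.011, "dz": 0, "twist": 0},
    {"jaw": -1, "dx": 0.03, "dy": -0.011, "dz": 0, "twist": 0},
    {"jaw": -1, "dx": 0.03, "dy": -0.011, "dz": 0, "twist": 0},
    {"jaw": -1, "dx": 0.03, "dy": -0.011, "dz": 0, "twist": 0},
    {"jaw": -1, "dx": 0.03, "dy": -0.011, "dz": 0, "twist": 0},
    {"jaw": -1, "dx": 0.03, "dy": -0.011, "dz": 0, "twist": 0},
    {"jaw": -1, "dx": 0.03, "dy": -0.011, "dz": 0, "twist": 0},
    {"jaw": -1, "dx": 0.03, "dy": -0.011, "dz": 0, "twist": 0},
    {"jaw": -1, "dx": 0.03, "dy": -0.011, "dz": 0, "twist": 0}
  ]
}}

```text
t: 41.37
eef_pos: [0.4973, -0.1121, 0.2242]
ee_rot: [3.14, -0.001, -1.913]
force: [1.4, 0.3, -3.5]
width: 0.0152
gripper_force: 60.0
```

Emit:
{"name": "move_arm", "arguments": {
  "increments": [
    {"jaw": -1, "dx": 0.03, "dy": -0.011, "dz": 0, "twist": 0},
    {"jaw": -1, "dx": 0.03, "dy": -0.011, "dz": 0, "twist": 0},
    {"jaw": -1, "dx": 0.03, "dy": -0.011, "dz": 0, "twist": 0},
    {"jaw": -1, "dx": 0.02, "dy": -0.0074, "dz": 0, "twist": 0},
    {"jaw": -1, "dx": 0.01, "dy": -0.0037, "dz": 0, "twist": 0},
    {"jaw": -1, "dx": 0, "dy": 0, "dz": 0, "twist": 0},
    {"jaw": -1, "dx": 0, "dy": 0, "dz": 0, "twist": 0}
  ]
}}

```text
t: 41.95
eef_pos: [0.499, -0.2384, 0.224]
ee_rot: [3.14, -0.0, -1.914]
force: [-0.2, -0.1, -3.4]
width: 0.0154
gripper_force: 60.0
```

```bash
python3 -c "
from h import *
go(*cw(0,0),.162,-109.5)
arm.grab_frame('top');arm.grab_frame('side')
for c in('top','side'):
  for n in('lid','lid_handle','clip_left_tip','clip_right_tip'):
    for r in arm.pinpoint(c,n)[:2]: print(c,n,round(r['score'],2),np.array(r['position']).round(3))
m=masks('lid',[(.5025,-.249,.14)])[0]
for c in m: print(c,m[c].sum(),fit({c:m[c]},'lid',(.5025,-.249),z=.135,yaws=[160]))
print(fit(m,'lid',(.5025,-.249),z=.135,yaws=[160]))
"
```

```text
t42.0 pos[ 0.499  -0.2384  0.224 ] rot[ 3.14  -0.    -1.914] w15.4 gf60.0 | twist -0.003 rows 0.0 | D [ 0.0089 -0.0068  0.062 ] rows 1.7
top lid 0.92 [ 0.503 -0.241  0.126]
top lid_handle 0.81 [ 0.5   -0.24   0.174]
top clip_right_tip 0.6 [ 0.431 -0.448  0.069]
side lid 0.77 [ 0.499 -0.235  0.129]
side lid_handle 0.64 [ 0.499 -0.238  0.177]
side clip_right_tip 0.89 [ 0.433 -0.444  0.071]
(array([ 0.5025, -0.249 ]), np.float64(160.0), np.float64(0.0))
```

Emit:
{"name": "move_arm", "arguments": {
  "increments": [
    {"jaw": -1, "dx": 0.0045, "dy": -0.0035, "dz": 0.01, "twist": 0},
    {"jaw": -1, "dx": 0.0045, "dy": -0.0035, "dz": 0.01, "twist": 0},
    {"jaw": -1, "dx": 0, "dy": 0, "dz": 0.01, "twist": 0},
    {"jaw": -1, "dx": 0, "dy": 0, "dz": 0, "twist": 0},
    {"jaw": -1, "dx": 0, "dy": 0, "dz": 0, "twist": 0}
  ]
}}

```text
t: 42.97
eef_pos: [0.5026, -0.249, 0.1933]
ee_rot: [3.139, -0.001, -1.913]
force: [0.3, 0.9, -3.1]
width: 0.0154
gripper_force: 60.0
```

Run:
```python
from h import *
go(*cw(0,0),.162,-109.5)
def over(cam,crop,s):
    im=arm.grab_frame(cam);x0,y0,x1,y1=crop
    im=cv2.resize(im[y0:y1,x0:x1],None,fx=s,fy=s,interpolation=cv2.INTER_CUBIC)
    p=arm.get_state()['eef_pos'];z=p[2]-.0975
    for a,b,zz,cx,cy,col in((.1065,.1565,z,p[0],p[1],(0,0,255)),(.1065,.1565,z+.016,p[0],p[1],(0,255,255)),(.1,.15,.0,CASE[0],CASE[1],(255,0,0)),(.1,.15,.075,CASE[0],CASE[1],(255,255,0))):
        P=[]
        for sx,sy in((1,1),(1,-1),(-1,-1),(-1,1)):
            w=np.array(cw(sx*a,sy*b))-CASE[:2]+[cx,cy];P.append((proj(cam,(*w,zz))-[x0,y0]+.5)*s)
        cv2.polylines(im,[(np.array(P)*16).round().astype(int)],True,col,1,cv2.LINE_AA,4)
    return im
a=over('top',(270,140,395,240),3.6);b=over('side',(250,180,375,350),2.8)
for c in('top','side'):
  for n in('lid','lid_handle'):
    for r in arm.pinpoint(c,n)[:1]: print(c,n,round(r['score'],2),np.array(r['position']).round(3))
h=max(a.shape[0],b.shape[0]);c=np.zeros((h,a.shape[1]+b.shape[1],3),np.uint8);c[:a.shape[0],:a.shape[1]]=a;c[:b.shape[0],a.shape[1]:]=b
print(c.shape);cv2.imwrite('pics/ov2.png',c)
```

```text
t43.0 pos[ 0.5026 -0.249   0.1933] rot[ 3.139e+00 -1.000e-03 -1.913e+00] w15.4 gf60.0 | twist -0.001 rows 0.0 | D [0.     0.0001 0.0313] rows 0.8
top lid 0.71 [ 0.51  -0.251  0.095]
top lid_handle 0.89 [ 0.503 -0.25   0.143]
side lid 0.95 [ 0.504 -0.248  0.101]
side lid_handle 0.6 [ 0.502 -0.25   0.149]
(476, 800, 3)
```

View pics/ov2.png

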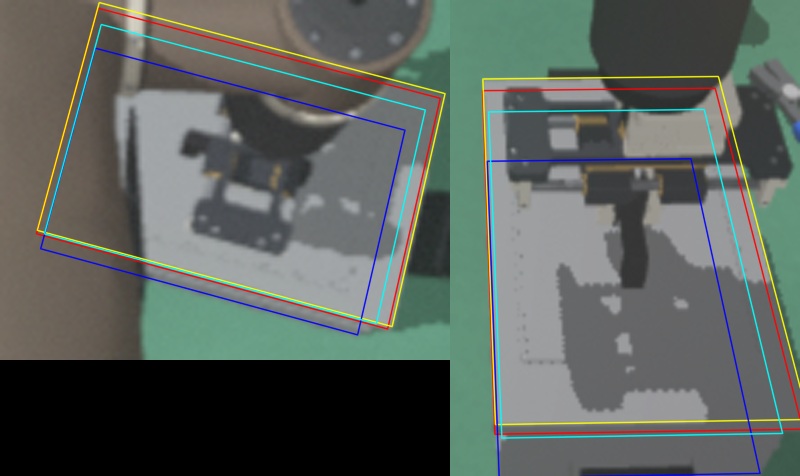

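Emit:
{"name": "move_arm", "arguments": {
  "increments": [
    {"jaw": -1, "dx": 0, "dy": 0, "dz": 0.009, "twist": 0},
    {"jaw": -1, "dx": 0, "dy": 0, "dz": 0.008, "twist": 0},
    {"jaw": -1, "dx": 0, "dy": 0, "dz": 0.003, "twist": 0},
    {"jaw": -1, "dx": 0, "dy": 0, "dz": 0.003, "twist": 0},
    {"jaw": -1, "dx": 0, "dy": 0, "dz": 0.002, "twist": 0},
    {"jaw": -1, "dx": 0, "dy": 0, "dz": 0, "twist": 0}
  ]
}}

```text
t: 43.77
eef_pos: [0.5031, -0.2488, 0.1691]
ee_rot: [3.141, -0.0, -1.912]
force: [-0.0, 0.8, -3.9]
width: 0.0155
gripper_force: 60.0
```

Emit:
{"name": "move_arm", "arguments": {
  "increments": [
    {"jaw": -1, "dx": 0, "dy": 0, "dz": 0.003, "twist": 0},
    {"jaw": -1, "dx": 0, "dy": 0, "dz": 0.002, "twist": 0},
    {"jaw": -1, "dx": 0, "dy": 0, "dz": 0.001, "twist": 0},
    {"jaw": -1, "dx": 0, "dy": 0, "dz": 0, "twist": 0}
  ]
}}

```text
t: 44.1
eef_pos: [0.5032, -0.2489, 0.1635]
ee_rot: [3.141, -0.0, -1.912]
force: [0.6, 0.5, -3.4]
width: 0.0156
gripper_force: 60.0
```

Emit:
{"name": "move_arm", "arguments": {
  "increments": [
    {"jaw": -1, "dx": 0, "dy": 0, "dz": 0.001, "twist": 0},
    {"jaw": -1, "dx": 0, "dy": 0, "dz": 0.001, "twist": 0},
    {"jaw": -1, "dx": 0, "dy": 0, "dz": 0, "twist": 0}
  ]
}}

```text
t: 44.35
eef_pos: [0.5034, -0.2489, 0.1617]
ee_rot: [-3.142, 0.0, -1.912]
force: [0.1, 0.4, -3.6]
width: 0.0154
gripper_force: 60.0
```

Emit:
{"name": "move_arm", "arguments": {
  "increments": [
    {"jaw": -1, "dx": 0, "dy": 0, "dz": 0.001, "twist": 0},
    {"jaw": -1, "dx": 0, "dy": 0, "dz": 0.001, "twist": 0},
    {"jaw": -1, "dx": 0, "dy": 0, "dz": 0, "twist": 0}
  ]
}}

```text
t: 44.6
eef_pos: [0.5035, -0.2489, 0.1614]
ee_rot: [-3.141, -0.0, -1.911]
force: [-4.9, 3.8, 11.2]
width: 0.0154
gripper_force: 60.0
```

Emit:
{"name": "move_arm", "arguments": {
  "increments": [
    {"jaw": -1, "dx": 0, "dy": 0, "dz": 0.001, "twist": 0},
    {"jaw": -1, "dx": 0, "dy": 0, "dz": 0, "twist": 0}
  ]
}}

```text
t: 44.77
eef_pos: [0.5034, -0.2489, 0.1614]
ee_rot: [-3.14, -0.0, -1.911]
force: [-8.0, 5.6, 19.9]
width: 0.0154
gripper_force: 60.0
```

Emit:
{"name": "move_arm", "arguments": {
  "increments": [
    {"jaw": -0.2, "dx": 0, "dy": 0, "dz": 0, "twist": 0},
    {"jaw": -0.2, "dx": 0, "dy": 0, "dz": 0, "twist": 0},
    {"jaw": -0.2, "dx": 0, "dy": 0, "dz": 0, "twist": 0},
    {"jaw": -0.2, "dx": 0, "dy": 0, "dz": 0, "twist": 0},
    {"jaw": -0.2, "dx": 0, "dy": 0, "dz": -0.02, "twist": 0},
    {"jaw": -0.2, "dx": 0, "dy": 0, "dz": -0.03, "twist": 0},
    {"jaw": -0.2, "dx": 0, "dy": 0, "dz": -0.03, "twist": 0},
    {"jaw": -1, "dx": -0.04, "dy": 0, "dz": 0, "twist": 0},
    {"jaw": -1, "dx": -0.04, "dy": 0, "dz": 0, "twist": 0},
    {"jaw": -1, "dx": -0.04, "dy": 0, "dz": 0, "twist": 0},
    {"jaw": -1, "dx": -0.04, "dy": 0, "dz": 0, "twist": 0},
    {"jaw": -1, "dx": -0.04, "dy": 0, "dz": 0, "twist": 0}
  ]
}}

```text
t: 45.77
eef_pos: [0.5707, -0.0587, 0.2389]
ee_rot: [-3.141, 0.0, -1.912]
force: [1.4, -0.7, 0.4]
width: 0.0072
gripper_force: 0.0
```

Emit:
{"name": "move_arm", "arguments": {
  "increments": [
    {"jaw": -1, "dx": -0.04, "dy": 0, "dz": 0, "twist": 0},
    {"jaw": -1, "dx": -0.04, "dy": 0, "dz": 0, "twist": 0},
    {"jaw": -1, "dx": -0.02, "dy": 0, "dz": 0, "twist": 0},
    {"jaw": -1, "dx": 0, "dy": 0, "dz": 0, "twist": 0},
    {"jaw": -1, "dx": 0, "dy": 0, "dz": 0, "twist": 0}
  ]
}}

```text
t: 46.18
eef_pos: [0.6039, 0.0351, 0.2381]
ee_rot: [3.141, -0.001, -1.91]
force: [0.1, 0.1, -0.1]
width: 0.0003
gripper_force: 0.0
```

Run:
```python
from h import *
s=arm.get_state();print(s['t'],s['eef_pos'],s['width'])
snap('side','s5.png',(240,140,380,385),2.4);arm.grab_frame('top')
for c in('top','side'):
  for n in('lid','lid_handle','clip_left_tip','clip_right_tip','case'):
    for r in arm.pinpoint(c,n)[:2]: print(c,n,round(r['score'],2),np.array(r['position']).round(4))
  L=arm.silhouettes(c,'lid')
  if L: print(c,fit({c:L[0]['pixels'].astype(float)},'lid',(.5025,-.249),z=.065,yaws=[160]))
```

```text
46.1833 [0.60394773 0.03513633 0.23810101] 0.0002939599895045746
top lid 0.55 [ 0.5099 -0.2529  0.0645]
top lid_handle 0.83 [ 0.5041 -0.2482  0.1144]
top clip_left_tip 0.79 [ 0.5672 -0.0489  0.0719]
top (array([ 0.5026, -0.2504]), np.float64(160.4), np.float64(0.02))
side lid 0.94 [ 0.5067 -0.2471  0.0655]
side lid_handle 0.84 [ 0.5041 -0.2525  0.1132]
side clip_left_tip 0.86 [ 0.5714 -0.0483  0.0683]
side clip_right_tip 0.78 [ 0.4326 -0.443   0.0693]
side (array([ 0.5043, -0.2494]), np.float64(160.3), np.float64(0.02))
```

View pics/s5.png

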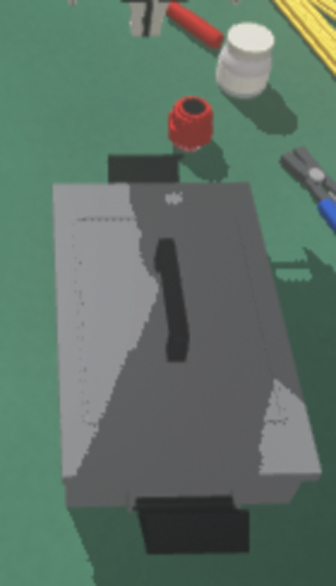

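The lid is seated: the silhouette fit at z = 65 mm leaves 2% residual and is centred within 2 mm. Now the left clip, with the closed fingertips starting outside it.

```bash
python3 -c "
from h import *
go(*cw(-.002,.238),.116,-109.5)"
```

```text
t46.9 pos[0.6037 0.0337 0.2388] rot[-3.142  0.    -1.912] w0.5 gf0.0 | twist -0.001 rows 0.0 | D [0.0623 0.003  0.1228] rows 3.6
```

Emit:
{"name": "move_arm", "arguments": {
  "increments": [
    {"jaw": -1, "dx": 0.031, "dy": 0.0015, "dz": 0, "twist": 0},
    {"jaw": -1, "dx": 0.0313, "dy": 0.0015, "dz": 0, "twist": 0},
    {"jaw": -1, "dx": 0, "dy": 0, "dz": 0.031, "twist": 0},
    {"jaw": -1, "dx": 0, "dy": 0, "dz": 0.031, "twist": 0},
    {"jaw": -1, "dx": 0, "dy": 0, "dz": 0.031, "twist": 0},
    {"jaw": -1, "dx": 0, "dy": 0, "dz": 0.03, "twist": 0},
    {"jaw": -1, "dx": 0, "dy": 0, "dz": 0, "twist": 0},
    {"jaw": -1, "dx": 0.006, "dy": 0, "dz": 0, "twist": 0},
    {"jaw": -1, "dx": 0.003, "dy": 0, "dz": 0, "twist": 0},
    {"jaw": -1, "dx": 0, "dy": 0, "dz": 0, "twist": 0}
  ],
  "force": 40
}}

```text
t: 47.72
eef_pos: [0.578, -0.0327, 0.1179]
ee_rot: [-3.139, 0.001, -1.912]
force: [0.4, 0.3, -0.3]
width: 0.0008
gripper_force: 0.0
```

Run:
```python
from h import *
s=arm.get_state();p=s['eef_pos'];c,sn=np.cos(CASE[2]),np.sin(CASE[2]);d=p[:2]-CASE[:2]
print(p,'case xy',d[0]*c+d[1]*sn,-d[0]*sn+d[1]*c,s['force'])
```

```text
[ 0.57797756 -0.03270014  0.11786186] case xy -0.0010541018247533368 0.229088149121324 [ 0.35688714  0.28100267 -0.32930704]
```

Emit:
{"name": "move_arm", "arguments": {
  "increments": [
    {"jaw": -1, "dx": 0.003, "dy": 0, "dz": 0, "twist": 0},
    {"jaw": -1, "dx": 0.002, "dy": 0, "dz": 0, "twist": 0},
    {"jaw": -1, "dx": 0.001, "dy": 0, "dz": -0.001, "twist": 0},
    {"jaw": -1, "dx": 0, "dy": 0, "dz": 0, "twist": 0}
  ]
}}

```text
t: 48.05
eef_pos: [0.5752, -0.0381, 0.1176]
ee_rot: [-3.141, 0.001, -1.912]
force: [-0.3, -0.3, 0.2]
width: 0.0006
gripper_force: 0.0
```

Emit:
{"name": "move_arm", "arguments": {
  "increments": [
    {"jaw": -1, "dx": 0.002, "dy": 0, "dz": -0.001, "twist": 0},
    {"jaw": -1, "dx": 0.002, "dy": 0, "dz": -0.001, "twist": 0},
    {"jaw": -1, "dx": 0, "dy": 0, "dz": 0, "twist": 0}
  ]
}}

```text
t: 48.3
eef_pos: [0.5741, -0.0415, 0.1193]
ee_rot: [-3.141, 0.001, -1.912]
force: [-1.3, 3.0, 2.0]
width: 0.0006
gripper_force: 1.5
```

Emit:
{"name": "move_arm", "arguments": {
  "increments": [
    {"jaw": -1, "dx": 0.002, "dy": 0, "dz": -0.002, "twist": 0},
    {"jaw": -1, "dx": 0.002, "dy": 0, "dz": -0.002, "twist": 0},
    {"jaw": -1, "dx": 0, "dy": 0, "dz": 0, "twist": 0}
  ]
}}

```text
t: 48.55
eef_pos: [0.5727, -0.0455, 0.1234]
ee_rot: [-3.141, 0.001, -1.912]
force: [0.5, 3.5, 1.6]
width: 0.0004
gripper_force: 1.7
```

Emit:
{"name": "move_arm", "arguments": {
  "increments": [
    {"jaw": -1, "dx": 0.0043, "dy": 0, "dz": -0.004, "twist": 0},
    {"jaw": -1, "dx": 0.0047, "dy": 0, "dz": -0.0035, "twist": 0},
    {"jaw": -1, "dx": 0.005, "dy": 0, "dz": -0.003, "twist": 0},
    {"jaw": -1, "dx": 0.0053, "dy": 0, "dz": -0.0025, "twist": 0},
    {"jaw": -1, "dx": 0, "dy": 0, "dz": 0, "twist": 0}
  ]
}}

```text
t: 48.97
eef_pos: [0.5653, -0.0649, 0.1361]
ee_rot: [3.141, -0.0, -1.913]
force: [-1.2, 0.6, -0.0]
width: 0.0006
gripper_force: 0.0
```

Run:
```python
from h import *
arm.grab_frame('side');arm.grab_frame('top')
s=arm.get_state();p=s['eef_pos'];c,sn=np.cos(CASE[2]),np.sin(CASE[2])
f=lambda p:(p[0]-CASE[0])*-sn+(p[1]-CASE[1])*c
print(p,f(p),s['force'])
for cm in('side','top'):
  for r in arm.pinpoint(cm,'clip_left_tip')[:1]: print(cm,r['score'],r['position'],f(r['position']))
```

```text
[ 0.56534544 -0.06438717  0.13567245] 0.19500195034464485 [ 0.1252639  -0.23497377 -0.39758202]
top 0.58 [0.5587, -0.0768, 0.0867] 0.18108281025501108
```

Emit:
{"name": "move_arm", "arguments": {
  "increments": [
    {"jaw": -1, "dx": 0.005, "dy": 0, "dz": -0.001, "twist": 0},
    {"jaw": -1, "dx": 0.005, "dy": 0, "dz": -0.0007, "twist": 0},
    {"jaw": -1, "dx": 0.004, "dy": 0, "dz": -0.0003, "twist": 0},
    {"jaw": -1, "dx": 0, "dy": 0, "dz": 0, "twist": 0}
  ]
}}

```text
t: 49.5
eef_pos: [0.5609, -0.0776, 0.1379]
ee_rot: [-3.142, -0.0, -1.912]
force: [0.1, 0.5, 0.4]
width: 0.0004
gripper_force: 0.0
```

Emit:
{"name": "move_arm", "arguments": {
  "increments": [
    {"jaw": -1, "dx": 0.0015, "dy": 0, "dz": 0, "twist": 0},
    {"jaw": -1, "dx": 0.0015, "dy": 0, "dz": 0, "twist": 0},
    {"jaw": -1, "dx": 0, "dy": 0, "dz": 0, "twist": 0}
  ]
}}

```text
t: 49.75
eef_pos: [0.5603, -0.0797, 0.1378]
ee_rot: [-3.141, 0.0, -1.912]
force: [0.3, 1.0, 0.6]
width: 0.0002
gripper_force: 1.0
```

Emit:
{"name": "move_arm", "arguments": {
  "increments": [
    {"jaw": -1, "dx": 0.0015, "dy": 0, "dz": 0, "twist": 0},
    {"jaw": -1, "dx": 0.0015, "dy": 0, "dz": 0, "twist": 0},
    {"jaw": -1, "dx": 0, "dy": 0, "dz": 0, "twist": 0}
  ]
}}

```text
t: 50.0
eef_pos: [0.5602, -0.0803, 0.1379]
ee_rot: [-3.14, 0.004, -1.912]
force: [1.1, 16.5, 1.2]
width: 0.0009
gripper_force: 7.4
```

Emit:
{"name": "move_arm", "arguments": {
  "increments": [
    {"jaw": -1, "dx": 0.001, "dy": 0, "dz": 0, "twist": 0},
    {"jaw": -1, "dx": 0.001, "dy": 0, "dz": 0, "twist": 0},
    {"jaw": -1, "dx": 0, "dy": 0, "dz": 0, "twist": 0}
  ]
}}

```text
t: 50.25
eef_pos: [0.56, -0.0807, 0.1379]
ee_rot: [-3.14, 0.006, -1.912]
force: [0.2, 25.0, 2.0]
width: 0.0006
gripper_force: 11.6
```

Emit:
{"name": "move_arm", "arguments": {
  "increments": [
    {"jaw": -1, "dx": -0.01, "dy": 0, "dz": 0, "twist": 0},
    {"jaw": -1, "dx": -0.02, "dy": 0, "dz": 0, "twist": 0},
    {"jaw": -1, "dx": -0.02, "dy": 0, "dz": 0, "twist": 0},
    {"jaw": -1, "dx": 0, "dy": 0, "dz": -0.035, "twist": 0},
    {"jaw": -1, "dx": 0, "dy": 0, "dz": -0.035, "twist": 0},
    {"jaw": -1, "dx": 0, "dy": 0, "dz": -0.035, "twist": 0},
    {"jaw": -1, "dx": 0, "dy": 0, "dz": 0, "twist": 0}
  ]
}}

```text
t: 50.83
eef_pos: [0.5783, -0.0373, 0.25]
ee_rot: [-3.132, 0.003, -1.91]
force: [2.5, 0.7, 0.9]
width: 0.0007
gripper_force: 0.0
```

Run:
```python
from h import *
arm.grab_frame('side');arm.grab_frame('top')
c,sn=np.cos(CASE[2]),np.sin(CASE[2])
f=lambda p:(p[0]-CASE[0])*-sn+(p[1]-CASE[1])*c
for n in('clip_left_tip','clip_right_tip'):
 for cm in('side','top'):
  for r in arm.pinpoint(cm,n)[:1]: print(n,cm,r['score'],r['position'],f(r['position']))
go(*cw(-.001,-.238),.116,-109.5)
```

```text
clip_left_tip side 0.64 [0.5562, -0.0918, 0.0855] 0.166108670740544
clip_left_tip top 0.86 [0.5526, -0.091, 0.0865] 0.16566107924017612
clip_right_tip top 0.91 [0.4308, -0.445, 0.0678] -0.2086916840611283
t51.1 pos[ 0.5746 -0.0376  0.2414] rot[ 3.139e+00 -1.000e-03 -1.912e+00] w0.6 gf0.0 | twist -0.001 rows 0.0 | D [ 0.4614 -0.0016  0.1254] rows 12.6
```

Emit:
{"name": "move_arm", "arguments": {
  "increments": [
    {"jaw": -1, "dx": 0.0385, "dy": 0, "dz": 0, "twist": 0},
    {"jaw": -1, "dx": 0.0385, "dy": 0, "dz": 0, "twist": 0},
    {"jaw": -1, "dx": 0.0385, "dy": 0, "dz": 0, "twist": 0},
    {"jaw": -1, "dx": 0.0385, "dy": 0, "dz": 0, "twist": 0},
    {"jaw": -1, "dx": 0.0385, "dy": 0, "dz": 0, "twist": 0},
    {"jaw": -1, "dx": 0.0385, "dy": 0, "dz": 0, "twist": 0},
    {"jaw": -1, "dx": 0.0385, "dy": 0, "dz": 0, "twist": 0},
    {"jaw": -1, "dx": 0.0385, "dy": 0, "dz": 0, "twist": 0},
    {"jaw": -1, "dx": 0.0385, "dy": 0, "dz": 0, "twist": 0},
    {"jaw": -1, "dx": 0.0385, "dy": 0, "dz": 0, "twist": 0},
    {"jaw": -1, "dx": 0.0385, "dy": 0, "dz": 0, "twist": 0},
    {"jaw": -1, "dx": 0.0385, "dy": 0, "dz": 0, "twist": 0}
  ]
}}

```text
t: 52.13
eef_pos: [0.4193, -0.4743, 0.2414]
ee_rot: [3.139, 0.0, -1.912]
force: [1.4, -1.1, 0.8]
width: 0.0006
gripper_force: 0.0
```

Emit:
{"name": "move_arm", "arguments": {
  "increments": [
    {"jaw": -1, "dx": 0, "dy": 0, "dz": 0, "twist": 0},
    {"jaw": -1, "dx": 0, "dy": 0, "dz": 0.031, "twist": 0},
    {"jaw": -1, "dx": 0, "dy": 0, "dz": 0.031, "twist": 0},
    {"jaw": -1, "dx": 0, "dy": 0, "dz": 0.031, "twist": 0},
    {"jaw": -1, "dx": 0, "dy": 0, "dz": 0.03, "twist": 0},
    {"jaw": -1, "dx": 0, "dy": 0, "dz": 0, "twist": 0}
  ]
}}

```text
t: 52.63
eef_pos: [0.4171, -0.4703, 0.1124]
ee_rot: [3.13, 0.004, -1.914]
force: [-1.0, 0.7, -1.7]
width: 0.0004
gripper_force: 0.0
```

Run:
```python
from h import *
go(*cw(-.001,-.220),.116,-109.5)
```

```text
t52.6 pos[ 0.4171 -0.4703  0.1124] rot[ 3.13   0.004 -1.914] w0.4 gf0.0 | twist -0.002 rows 0.0 | D [-0.0171 -0.0056 -0.0036] rows 0.5
```

Emit:
{"name": "move_arm", "arguments": {
  "increments": [
    {"jaw": -1, "dx": -0.005, "dy": -0.002, "dz": 0, "twist": 0},
    {"jaw": -1, "dx": -0.005, "dy": -0.001, "dz": 0, "twist": 0},
    {"jaw": -1, "dx": -0.004, "dy": 0, "dz": 0, "twist": 0},
    {"jaw": -1, "dx": 0, "dy": 0, "dz": 0, "twist": 0}
  ]
}}

```text
t: 52.97
eef_pos: [0.4296, -0.4602, 0.1219]
ee_rot: [-3.138, -0.001, -1.911]
force: [-0.6, -0.3, 0.2]
width: 0.0006
gripper_force: 0.0
```

Emit:
{"name": "move_arm", "arguments": {
  "increments": [
    {"jaw": -1, "dx": -0.002, "dy": 0, "dz": -0.001, "twist": 0},
    {"jaw": -1, "dx": -0.002, "dy": 0, "dz": -0.001, "twist": 0},
    {"jaw": -1, "dx": 0, "dy": 0, "dz": 0, "twist": 0}
  ]
}}

```text
t: 53.22
eef_pos: [0.4303, -0.4575, 0.1236]
ee_rot: [-3.139, -0.001, -1.911]
force: [-1.7, -3.4, 3.4]
width: 0.0005
gripper_force: 1.8
```

Emit:
{"name": "move_arm", "arguments": {
  "increments": [
    {"jaw": -1, "dx": -0.0041, "dy": 0, "dz": -0.004, "twist": 0},
    {"jaw": -1, "dx": -0.0045, "dy": 0, "dz": -0.0037, "twist": 0},
    {"jaw": -1, "dx": -0.0048, "dy": 0, "dz": -0.0033, "twist": 0},
    {"jaw": -1, "dx": -0.0051, "dy": 0, "dz": -0.0028, "twist": 0},
    {"jaw": -1, "dx": -0.0054, "dy": 0, "dz": -0.0023, "twist": 0},
    {"jaw": -1, "dx": 0, "dy": 0, "dz": 0, "twist": 0}
  ]
}}

```text
t: 53.72
eef_pos: [0.438, -0.4333, 0.1384]
ee_rot: [-3.141, 0.0, -1.911]
force: [0.4, -0.6, 0.0]
width: 0.0004
gripper_force: 0.3
```

Emit:
{"name": "move_arm", "arguments": {
  "increments": [
    {"jaw": -1, "dx": -0.005, "dy": 0, "dz": -0.0015, "twist": 0},
    {"jaw": -1, "dx": -0.005, "dy": 0, "dz": -0.001, "twist": 0},
    {"jaw": -1, "dx": -0.004, "dy": 0, "dz": -0.0005, "twist": 0},
    {"jaw": -1, "dx": 0, "dy": 0, "dz": 0, "twist": 0}
  ]
}}

```text
t: 54.05
eef_pos: [0.4422, -0.4199, 0.1404]
ee_rot: [3.14, 0.001, -1.911]
force: [0.3, -0.0, -0.5]
width: 0.0004
gripper_force: 0.0
```

Run:
```python
from h import *
arm.grab_frame('side');arm.grab_frame('top')
s=arm.get_state();p=s['eef_pos'];c,sn=np.cos(CASE[2]),np.sin(CASE[2])
f=lambda p:(p[0]-CASE[0])*-sn+(p[1]-CASE[1])*c
print(p,f(p),s['force'])
for cm in('side','top'):
  for r in arm.pinpoint(cm,'clip_right_tip')[:1]: print(cm,r['score'],r['position'],f(r['position']))
```

```text
[ 0.44199302 -0.42036087  0.14040066] -0.18172950496261717 [-0.15847184 -0.34780669 -0.61673184]
side 0.44 [0.4473, -0.4029, 0.0898] -0.16349866410879038
top 0.48 [0.4486, -0.4055, 0.0867] -0.16551558306862618
```

Emit:
{"name": "move_arm", "arguments": {
  "increments": [
    {"jaw": -1, "dx": -0.0015, "dy": 0, "dz": 0, "twist": 0},
    {"jaw": -1, "dx": -0.0015, "dy": 0, "dz": 0, "twist": 0},
    {"jaw": -1, "dx": -0.001, "dy": 0, "dz": 0, "twist": 0},
    {"jaw": -1, "dx": 0, "dy": 0, "dz": 0, "twist": 0}
  ]
}}

```text
t: 54.58
eef_pos: [0.4428, -0.4187, 0.1407]
ee_rot: [3.141, -0.002, -1.912]
force: [-2.5, -10.3, -3.9]
width: 0.0005
gripper_force: 5.3
```

Emit:
{"name": "move_arm", "arguments": {
  "increments": [
    {"jaw": -1, "dx": -0.001, "dy": 0, "dz": 0, "twist": 0},
    {"jaw": -1, "dx": -0.001, "dy": 0, "dz": 0, "twist": 0},
    {"jaw": -1, "dx": 0, "dy": 0, "dz": 0, "twist": 0}
  ]
}}

```text
t: 54.83
eef_pos: [0.443, -0.4183, 0.1407]
ee_rot: [3.141, -0.004, -1.912]
force: [-5.7, -19.4, -6.0]
width: 0.0009
gripper_force: 10.1
```

Emit:
{"name": "move_arm", "arguments": {
  "increments": [
    {"jaw": -1, "dx": 0.01, "dy": 0, "dz": 0, "twist": 0},
    {"jaw": -1, "dx": 0.02, "dy": 0, "dz": 0, "twist": 0},
    {"jaw": -1, "dx": 0.03, "dy": 0, "dz": 0, "twist": 0},
    {"jaw": -1, "dx": 0.03, "dy": 0, "dz": -0.02, "twist": 0},
    {"jaw": -1, "dx": 0, "dy": 0, "dz": -0.035, "twist": 0},
    {"jaw": -1, "dx": 0, "dy": 0, "dz": -0.035, "twist": 0},
    {"jaw": -1, "dx": 0, "dy": 0, "dz": -0.035, "twist": 0},
    {"jaw": -1, "dx": 0, "dy": 0, "dz": 0, "twist": 0},
    {"jaw": -1, "dx": 0, "dy": 0, "dz": 0, "twist": 0}
  ]
}}

```text
t: 55.58
eef_pos: [0.4148, -0.5009, 0.2686]
ee_rot: [-3.137, -0.001, -1.912]
force: [-0.4, 0.2, -1.4]
width: 0.0004
gripper_force: 0.0
```

Run:
```python
from h import *
snap('top','t6.png',(190,110,400,240),3.5);arm.grab_frame('side')
c,sn=np.cos(CASE[2]),np.sin(CASE[2])
f=lambda p:(p[0]-CASE[0])*-sn+(p[1]-CASE[1])*c
for n in('clip_left_tip','clip_right_tip','lid_handle','jar','driver','crimper'):
 for cm in('side','top'):
  for r in arm.pinpoint(cm,n)[:1]: print(n,cm,round(r['score'],2),np.array(r['position']).round(4),f(r['position']).round(4))
```

```text
clip_left_tip side 0.59 [ 0.5555 -0.0947  0.0869] 0.1631
clip_left_tip top 0.54 [ 0.555  -0.092   0.0903] 0.1655
clip_right_tip side 0.81 [ 0.4473 -0.4021  0.0883] -0.1627
clip_right_tip top 0.46 [ 0.5547 -0.0902  0.0884] 0.1671
lid_handle side 0.98 [ 0.5072 -0.2476  0.115 ] 0.0029
lid_handle top 0.56 [ 0.5037 -0.2507  0.1116] -0.0012
jar side 0.8 [ 7.817e-01  7.190e-02 -1.000e-04] 0.3957
jar top 0.85 [ 0.7861  0.0776 -0.0015] 0.4025
driver side 0.63 [ 0.7576  0.2479 -0.0014] 0.5536
driver top 0.64 [ 0.7627  0.2423 -0.0026] 0.55
crimper top 0.55 [ 0.7791 -0.1295 -0.0008] 0.205
```

View pics/t6.png

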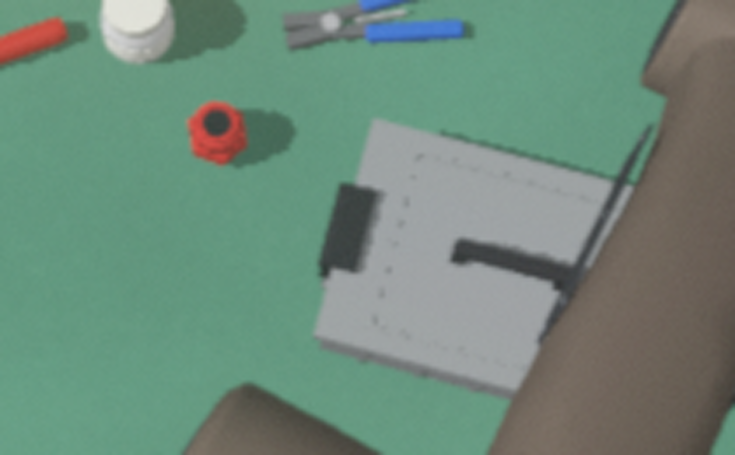

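The top crop shows the left clip hooked over the lid at (350,228). The side view puts the right tip at y = -163 mm and z = 88 mm, which is home. The bystanders haven't moved and the robot is clear.

```bash
python3 -c "
from h import *
print(arm.job_done())"
```

```text
the job is handed in; nothing more can be done
None
```

I handed the job in at about 56 s, and the station returned no verdict: three hoods and two glands are in their compartments, the lid is seated and both clips are pushed to their stops; one overlay picture I viewed was 900 px wide, over the 800 px limit.

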